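# Set up a board test holder with coding keys

## Robot

A 6-joint arm with a two-finger parallel gripper is mounted at the origin on the work surface. World frame = base frame: x ahead of the robot, y to its left, z up, the work surface at z = 0. Lengths are in m, angles in rad, forces in N, time in s.
With the tool pointing down it reaches from about 0.375 to 0.9 m from the base axis. Payload 3.1 kg.
Tool frame: the origin (TCP) lies at the very end of the fingers, on their centre line; the grasp point (between the pads) lies 19 mm behind it; z points along the fingers, y is the direction in which the jaws open and shut (so a half turn about z gives the same grasp; the last joint's range is limited). The gripper opens to 85 mm and grips with 20 to 120 N. Pads are 22 mm wide; open, the fingers measure 114 mm over their backs; the gripper's body (76 mm by 85 mm) begins 54 mm behind the grasp point. The pads swing forward as they close: fully open they stand 13 mm farther back than shut.
Start: joints at [1.113, 0.527, 1.433, -0, 1.181, -0.178], TCP at [0.173, 0.601, 0.231] pointing down, gripper open.
Joint ranges: [-3.08, 3.08], [-0.75, 2.2], [0.22, 2.44], [-1.43, 4.57], [0, 2.65], [-2.85, 2.85]. Speed limits (rad/s): [2.79, 2.79, 3.14, 3.14, 3.14, 3.14].

## Interface

Orientations are given as a unit quaternion [x, y, z, w].
In Python, from station import manip gives the robot as it stands. The module is installed in compiled form; this text tells all that it offers.
- The arm moves only by the tool send_rows, never from a script. Its argument "commands" is a list of rows, each an object with "delta_pos": the shift along the world's x, y, z in cm, a list of three; "yaw": the turn about the world's z in rad. A call has 1 to 10 rows; each row shifts and turns the pose as measured when the row begins; what a row does not reach is not made up. A row lasts 1/8 s, in which the tool goes at most 62.5 mm and 10.7 degrees, less where a joint would pass 70% of its speed; a pose out of reach is approached as far as the arm can. A call is refused whole if a number of a shift passes 6.25 or a number of a turn 0.188, either way. A call with a gripper value outside its range is refused whole. "grip" is the closure, from -1 (fully open) to 1 (shut), set as the call begins (left out, the last holds). The fingers move at their own pace and stop on an object; "force" is the grip in N (left out, the last holds). Time passes only in rows, so rows that do not move let the fingers close. It gives the time, the measured TCP pose, the force and the opening at its end, in the units of the state.
- manip.sense(): the state, without advancing time (a new reading comes with each control period).
- manip.snapshot(name): name is "side" or "top"; returns the picture (420x560x3 uint8, blue, green, red); there is no depth.
- manip.get_calibration(name): a dict with "fx", "fy", "cx", "cy" (pixels), "dist_coeffs" ([k1, k2, p1, p2, k3] as OpenCV has them; the pictures are not rectified), "world_to_cam" (4x4, takes a point from world to camera coordinates). Camera axes: x right, y down, z forward; pixel columns grow to the right and rows downward; lengths in m; the calibration is good to about 2 mm. A picture is of the moment at which its call begins. get_calibration takes no time and is no camera call.
- manip.sign_off(): hands the job in, once; it reports no verdict.
The state is a dict: "t": time; "q": joint angles; "qd": joint speeds; "tau": joint torques, N m; "tcp_pos": TCP position; "tool_rot": TCP orientation; "force": force on the tool from outside, world axes, zero at the start; "ft_torque": the same for the moment, N m; "finger_gap": opening from 0.0 (shut) to 1.0 (fully open).
Only numpy, scipy, OpenCV 4.12 (cv2) and the standard library are available. Lean on these libraries where they do the work, as an engineer would, in place of code of your own. Each camera call takes 0.05 s, during which the arm holds its last target. There are 200 camera calls.

## Task

Set up the test holder: lift every coding key hanging on the rack up and off its peg and give each a rail of its own, sliding its foot lightly along the rail until it drops into the keyway hidden under one of the dark brush bands, then stop and let go so that it stands with its shoulder flush on the rail. Also lay the circuit board flat in the nest of the holder, long side along the rails. When all keys and the board are in, and only then, swing the lock lever fully over, and do not shove the tape roll, jar or meter about.

Things in the scene. Friction and masses are not known exactly. Their poses are not given: they have to be found in the camera images.
- holder: Grey test holder, fixed, turned up to 0.12 rad. Origin: on the bench, x along the rails (away from the robot), y left, z up. Base plate 270 (x) x 350 mm (y -155 to +195), top at z = 20 mm, carrying four parallel rails at y = -130, -80, -30, +20 mm, the board nest and, at the left, the lock lever. Aluminium covers (top z = 49 mm) hide the rail ends
- lane1 (a point): Rail, aluminium, 36 mm wide, along holder x; this point: middle of its flat top, 46 mm above the bench. Open for 56 mm either way along x. One keyway crosses it: 12 mm wide in x, full width in y, 18 mm deep, centre within 36 mm of this point, unseen under one of the dark bands (15 mm wide, 24 mm pitch, all alike, no resistance; the others are solid below). Each rail has its own keyway place
- lane2 (a point): Rail, aluminium, 36 mm wide, along holder x; this point: middle of its flat top, 46 mm above the bench. Otherwise as lane1. A key fits with its blade across the rail (its x axis along holder x, either way round); home, its shoulder lies on the rail and its foot is 14 mm below the rail's top
- lane3 (a point): Rail, aluminium, 36 mm wide, along holder x; this point: middle of its flat top, 46 mm above the bench. Otherwise as lane1 and lane2
- lane4 (a point): Rail, aluminium, 36 mm wide, along holder x; this point: middle of its flat top, 46 mm above the bench. Otherwise as lane1 and lane2
- nest (a point): Middle of the floor of the board nest, 20 mm above the bench: a black-rimmed recess, 108 mm (holder x) x 78 mm (y) inside, rim 6 mm thick and 8 mm high
- rack: Key rack, fixed, turned up to 0.15 rad. Origin: on the bench below its crossbar; x points away from the robot. Base plate 12 mm thick; crossbar 14 mm thick, 244 mm long in y, axis 85 mm up, on two end posts. From it four round level pegs, 8 mm thick, run along -x, 65 mm apart
- peg1 (a point): Point on the axis of a rack peg (85 mm up) about where its key hangs. The peg goes on 30 mm along rack -x, where its tip turns up, its top 14 mm above the axis and its end at 38 mm. To free a key: lift it 16 to 18 mm, then draw it 55 mm or more along rack -x
- peg2 (a point): The same on the next peg
- peg3 (a point): The same on the third peg
- peg4 (a point): The same on the fourth peg
- key1: Coding key, 103 mm tall, 120 g; some are absent. Origin: middle of the foot's underside, z up. From below: steel blade 8 (x) x 24 (y) mm, 14 mm long; shoulder 30 x 30 mm, 14 to 20 mm up; window open along x, 20 mm wide, 20 to 52 mm up, by which it hangs on its peg; beam 14 (x) x 30 mm to 58 mm; black handle 16 x 16 mm, 58 to 103 mm up, to be gripped from above
- key2: Same as key1
- key3: Same as key1
- key4: Same as key1
- board: Loose green circuit board 100 (x) x 70 (y) x 4 mm, 120 g. Origin: centre of its underside; z up. On its middle stands an aluminium heat sink 40 (x) x 24 (y) mm, from 4 to 34 mm up, by which to grip it across its 24 mm width (along y). Either way round is right in the nest
- lock (a joint): Lock lever on the holder's left end: 0 = leaning to the holder's -x (towards the robot), 1.0 rad = fully over, leaning to +x; starts between 0 and 0.15, stays where it is left, stiff by light friction only. It turns about an axis along holder y
- lock_tip (a point): Centre of the ball (26 mm across) at the end of the lock lever; the lever pivots 75 mm from it, about an axis 42 mm above the bench, over the middle of a small grey block 70 x 50 mm
- tape: Bystander: yellow tape roll, 84 mm across, 19 mm high. Origin: centre of underside
- flux: Bystander: small amber jar, 36 mm across, 70 mm tall. Origin: centre of underside
- meter: Bystander: red multimeter lying flat, 150 x 75 x 38 mm. Origin: centre of underside
Mind the look-alikes: they are no part of the job. Of the things that look like the board, take the one that is farthest from the robot's base at the start.

How it is judged:
On the way, in this order (a step that is already met when the one before it is completed fails the run):
1. every key stands home in a keyway, one to a rail, and the board lies in the nest, all let go (z of key1 in the frame of holder between 0.026 and 0.034 m and x of key1 in the frame of holder between -0.05 and 0.05 m and angle between each of key1, key2, key3, key4's own z axis and vertical below 0.12 rad and (y of key1 in the frame of holder between -0.144 and -0.116 m or y of key1 in the frame of holder between -0.094 and -0.066 m or y of key1 in the frame of holder between -0.044 and -0.016 m or y of key1 in the frame of holder between 0.006 and 0.034 m) and contact force between each of key1, key2, key3, key4, board and the fingers below 0.2 N and linear speed of each of key1, key2, key3, key4, board below 0.03 m/s and z of key2 in the frame of holder between 0.026 and 0.034 m and x of key2 in the frame of holder between -0.05 and 0.05 m and (y of key2 in the frame of holder between -0.144 and -0.116 m or y of key2 in the frame of holder between -0.094 and -0.066 m or y of key2 in the frame of holder between -0.044 and -0.016 m or y of key2 in the frame of holder between 0.006 and 0.034 m) and z of key3 in the frame of holder between 0.026 and 0.034 m and x of key3 in the frame of holder between -0.05 and 0.05 m and (y of key3 in the frame of holder between -0.144 and -0.116 m or y of key3 in the frame of holder between -0.094 and -0.066 m or y of key3 in the frame of holder between -0.044 and -0.016 m or y of key3 in the frame of holder between 0.006 and 0.034 m) and z of key4 in the frame of holder between 0.026 and 0.034 m and x of key4 in the frame of holder between -0.05 and 0.05 m and (y of key4 in the frame of holder between -0.144 and -0.116 m or y of key4 in the frame of holder between -0.094 and -0.066 m or y of key4 in the frame of holder between -0.044 and -0.016 m or y of key4 in the frame of holder between 0.006 and 0.034 m) and horizontal distance between key1 and key2 above 0.035 m and horizontal distance between each of key1, key2 and key3 above 0.035 m and horizontal distance between each of key1, key2, key3 and key4 above 0.035 m and x of board in the frame of holder between -0.007 and 0.007 m and y of board in the frame of holder between 0.078 and 0.092 m and z of board in the frame of holder below 0.0235 m and angle between board's own z axis and vertical below 0.06 rad and angle between the x axis of board and the x axis of holder, either way round below 0.12 rad), for 0.2 s.
2. then the lock lever is swung fully over (value of joint lock above 0.85 rad), for 0.2 s.
At the end, for the whole second after the job is handed in: Each key present upright (0.12 rad) in a keyway, foot 12 mm or more below its rail's top and within 14 mm of the rail's centre line, one to a rail; board flat in the nest (7 mm, 0.12 rad); lever beyond 0.85 rad; all released and at rest (all of step 1 and value of joint lock above 0.85 rad); the robot touches nothing.
It fails at once if a bystander is shoved more than 5 cm (distance of any of tape, flux, meter from where it was at the start of the episode above 0.05 m).
Of key1, key2, key3, key4 only 3 to 4 are there at a start; the rules pass over those that are not, and their reading is None.
At some moment in a run one of board may be knocked a few centimetres aside while the robot is not near it.
It also fails if it takes over 210 s, if anything falls off the work surface, if the arm or the gripper's body presses on something with over 40 N, if the wrist force passes 120 N, or if a joint passes its speed limit or range.

## Working session

There is one attempt and no reset: what is moved stays moved. The work goes in short steps, Python scripts to look and compute and a tool call to move; the robot and the scene stay as the last step left them, time stands still between calls to the robot, and variables do not carry over. Pictures are saved under pics/ and viewed, about 12 in all and at most 16, crops included, and the job is handed in when it is done.

Besides the shell and the picture viewer there is one more tool, called after "Call:" in YAML: its name, and indented under it one key for each argument. send_rows: Moves the arm, as the interface text tells. Its arguments: {"type":"object","properties":{"commands":{"type":"array","items":{"type":"object","properties":{"delta_pos":{"type":"array","items":{"type":"number"}},"yaw":{"type":"number"}}}},"grip":{"type":"number"},"force":{"type":"number"}},"required":["commands"]}

```bash
mkdir -p pics; cat > h.py <<'E'
import numpy as np, cv2
from station import manip
def cal(n):
    c=manip.get_calibration(n); K=np.array([[c['fx'],0,c['cx']],[0,c['fy'],c['cy']],[0,0,1.]]); return K,np.array(c['dist_coeffs'],float),np.array(c['world_to_cam'])
def ray(n,px):
    K,d,T=cal(n); p=cv2.undistortPoints(np.array(px,float).reshape(-1,1,2),K,d).reshape(-1,2)
    R,t=T[:3,:3],T[:3,3]; return -R.T@t, np.c_[p,np.ones(len(p))]@R
def onz(n,px,z):
    o,v=ray(n,px); return o+v*((z-o[2])/v[:,2])[:,None]
def proj(n,P):
    K,d,T=cal(n); return cv2.projectPoints(np.array(P,float).reshape(-1,1,3),cv2.Rodrigues(T[:3,:3])[0],T[:3,3],K,d)[0].reshape(-1,2)
def tri(a,b):
    o1,v1=ray('top',[a]);o2,v2=ray('side',[b]);A=np.c_[v1[0],-v2[0]];s=np.linalg.lstsq(A,o2-o1,rcond=None)[0]
    p=o1+s[0]*v1[0];q=o2+s[1]*v2[0];return (p+q)/2,np.linalg.norm(p-q)
def snap(n,f):
    im=manip.snapshot(n);cv2.imwrite(f'pics/{f}.png',im);return im
E
python3 - <<'E'
from h import *
for n in('top','side'):
    snap(n,n+'0');K,d,T=cal(n);print(n,K[0,0],d,-T[:3,:3].T@T[:3,3],T[:3,:3].round(2).tolist())
print(manip.sense())
a=cv2.imread('pics/top0.png');b=cv2.imread('pics/side0.png')
for n,i in(('top',a),('side',b)): cv2.imwrite(f'pics/{n}0b.png',cv2.resize(i,(800,600),interpolation=cv2.INTER_CUBIC))
E
```

```text
top 463.39477994678316 [-0.13344501  0.          0.          0.          0.        ] [ 0.25393933 -0.02483261  1.39264091] [[0.0, -1.0, 0.0], [-0.98, -0.0, -0.19], [0.19, -0.0, -0.98]]
side 490.5570566025186 [0.01038992 0.         0.         0.         0.        ] [-0.02613051 -0.80474591  0.8667512 ] [[0.82, -0.58, 0.01], [-0.36, -0.52, -0.77], [0.45, 0.63, -0.63]]
{'t': 0.1, 'q': array([ 1.11250141e+00,  5.28394510e-01,  1.43380713e+00, -1.22846108e-05,
        1.18140400e+00, -1.78488938e-01]), 'qd': array([ 2.38908237e-05, -2.04358545e-03, -2.40057919e-03, -2.00124630e-03,
       -2.45086610e-04, -4.39492064e-04]), 'tau': array([ 4.81214938e-04, -4.43303454e+01, -1.78585804e+01, -2.00569734e-04,
        3.91561742e-03,  3.74373684e-06]), 'tcp_pos': array([0.17227592, 0.60009789, 0.2304079 ]), 'tool_rot': array([ 1.39444665e-01,  9.90229353e-01, -9.57682981e-04, -3.09677019e-04]), 'force': array([-0.41186286, -0.72902157,  0.25333312]), 'ft_torque': array([-0.0426298 ,  0.00303329, -0.03493429]), 'finger_gap': 1.0024690268972505}
```

View pics/top0b.png

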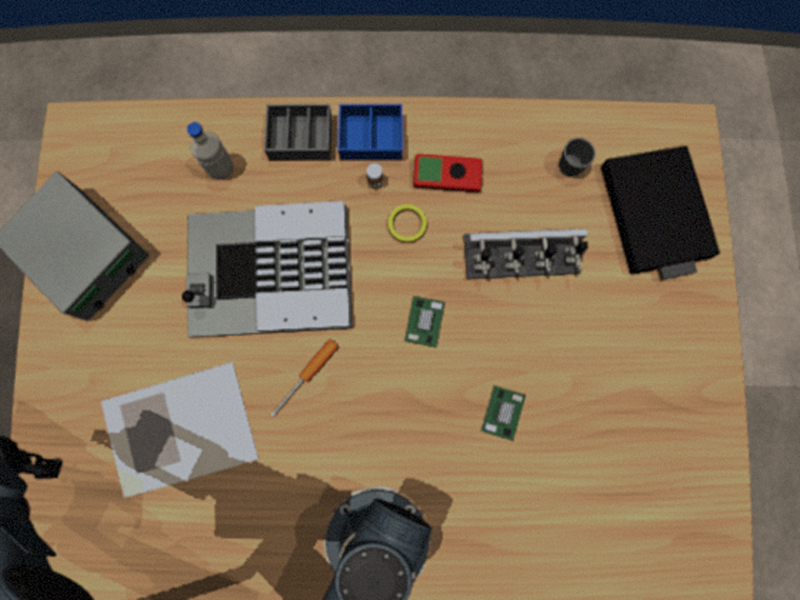

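View pics/side0b.png

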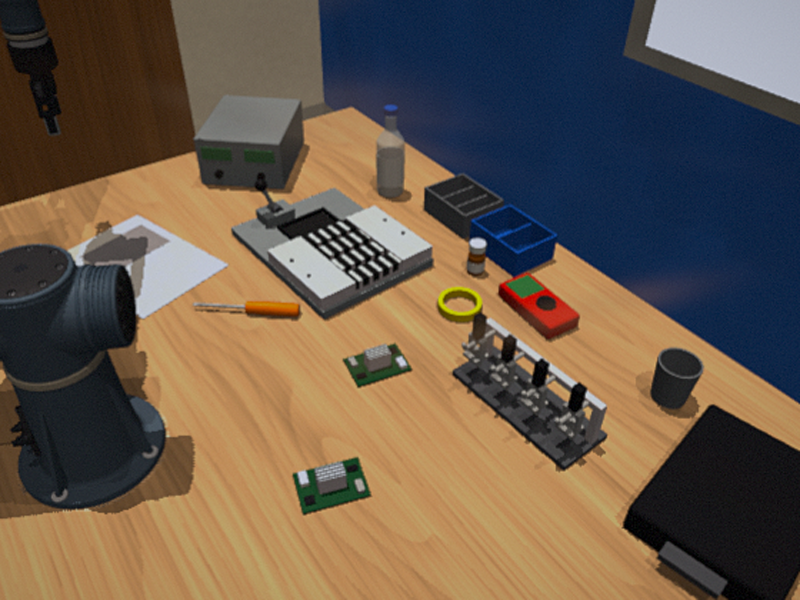

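Top view, 800-px scale: the holder is at about (268,270), the rack with four keys at (525,255), and board candidates at (425,321) and (503,413). The jar, tape and meter sit near (375,175), (407,223) and (448,173). The enlarged crops are for measuring and for confirming the board.

```bash
python3 - <<'E'
from h import *
for n,(x0,y0,x1,y1),s in(('top',(125,135,420,315),2.7),('side',(160,115,430,355),2.5)):
    im=np.mean([manip.snapshot(n).astype(float) for _ in range(4)],0).astype(np.uint8);cv2.imwrite(f'pics/{n}1.png',im)
    cv2.imwrite(f'pics/{n}1c.png',cv2.resize(im[y0:y1,x0:x1],None,fx=s,fy=s,interpolation=cv2.INTER_CUBIC))
    hsv=cv2.cvtColor(im,cv2.COLOR_BGR2HSV)
    m=cv2.inRange(hsv,(45,70,30),(90,255,200))
    for c in cv2.findContours(cv2.morphologyEx(m,cv2.MORPH_CLOSE,np.ones((9,9))),0,2)[0]:
        if cv2.contourArea(c)>150:
            r=cv2.minAreaRect(c); b=cv2.boxPoints(r); P=onz(n,b,.004)
            print(n,'green',r,'world',onz(n,[r[0]],.004).round(4),'dist',np.linalg.norm(P.mean(0)[:2]).round(3)); print(P[:,:2].round(4).tolist())
E
```

```text
top green ((352.0094299316406, 288.71697998046875), (22.115049362182617, 32.41708755493164), 15.945395469665527) world [[ 0.258  -0.2599  0.004 ]] dist 0.366
[[0.2215, -0.2142], [0.3132, -0.2425], [0.2949, -0.3061], [0.2032, -0.2772]]
top green ((296.93017578125, 224.70565795898438), (21.623188018798828, 31.39048194885254), 10.619654655456543) world [[ 0.4499 -0.0971  0.004 ]] dist 0.461
[[0.409, -0.0561], [0.5034, -0.0738], [0.4913, -0.1385], [0.3971, -0.12]]
top green ((300.5413818359375, 118.00346374511719), (14.200778007507324, 15.031233787536621), 4.763641834259033) world [[ 0.7917 -0.1112  0.004 ]] dist 0.8
[[0.7683, -0.0866], [0.8191, -0.0909], [0.8153, -0.1361], [0.7646, -0.1314]]
side green ((231.6315155029297, 339.1017150878906), (28.32143783569336, 48.232872009277344), 74.57783508300781) world [[ 0.2584 -0.264   0.004 ]] dist 0.37
[[0.2214, -0.2165], [0.3192, -0.2445], [0.2946, -0.3103], [0.2022, -0.2821]]
side green ((263.64239501953125, 254.95550537109375), (20.4616641998291, 41.460227966308594), 72.6459732055664) world [[ 0.4494 -0.1009  0.004 ]] dist 0.461
[[0.4099, -0.0587], [0.5163, -0.0783], [0.4883, -0.1426], [0.3871, -0.122]]
side green ((367.19329833984375, 200.00254821777344), (12.492470741271973, 21.323354721069336), 68.96248626708984) world [[ 0.8089 -0.0879  0.004 ]] dist 0.814
[[0.7867, -0.0619], [0.8579, -0.0682], [0.8308, -0.1137], [0.7622, -0.1067]]
```

View pics/top1c.png

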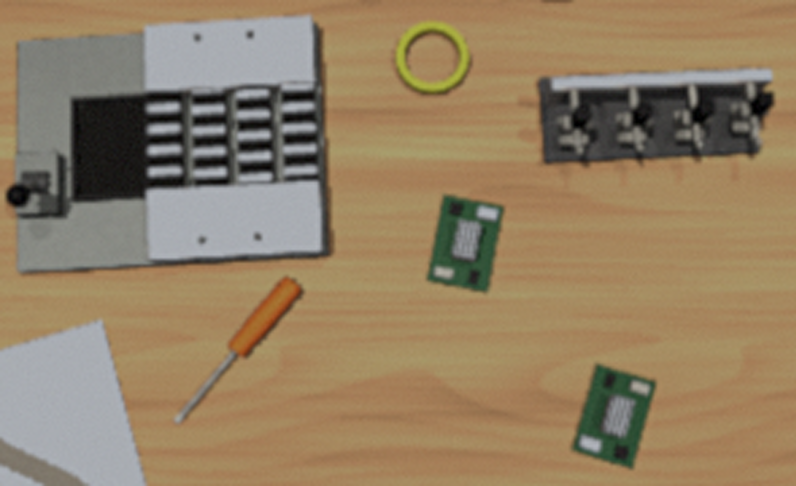

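View pics/side1c.png

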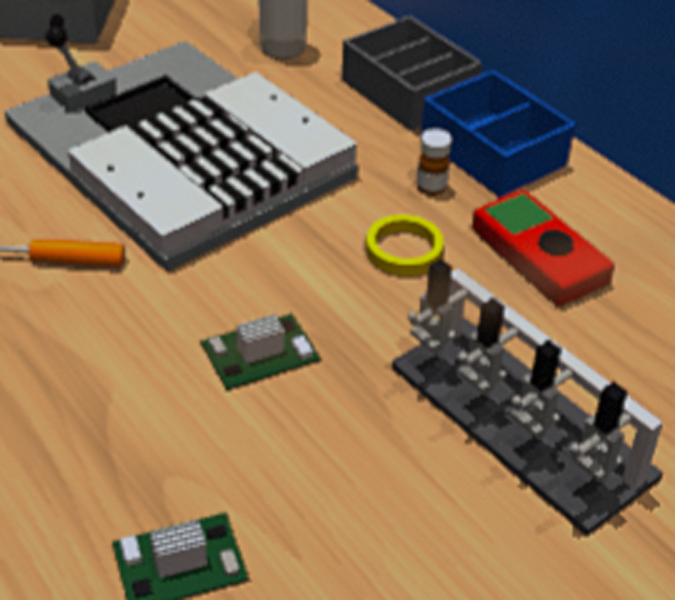

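The board is the one at top crop (465,243), 0.461 m from the base. The look-alike at (615,415) is only 0.366 m away. There are four keys, with handles at crop x ≈ 583, 641, 703 and 762. Next I measure the holder, the rack and the handles.

```bash
python3 - <<'E'
from h import *
T=lambda x,y:(125+(x+.5)/2.7-.5,135+(y+.5)/2.7-.5); S=lambda x,y:(160+(x+.5)/2.5-.5,115+(y+.5)/2.5-.5)
print('keys')
for a,b in(((583,115),(440,269)),((641,115),(492,306)),((703,107),(546,347)),((762,102),(612,390))): print(*[x.round(4) for x in tri(T(*a),S(*b))])
print('sink',[x.round(4) for x in tri(T(468,240),S(261,325))])
print('ball',[x.round(4) for x in tri(T(17,195),S(56,28))])
# base left corners, cover corners, both views
for nm,a,b in(('baseLfar',(17,42),(184,43)),('coverRfar',(313,16),(357,146)),('coverRnear',(323,255),(166,240)),('coverLnear',(148,262),(70,153)),('coverLfar',(143,25),(262,73)),('barR',(771,70),(657,420)),('barL',(552,78),(456,268))):
    print(nm,*[x.round(4) for x in tri(T(*a),S(*b))])
print('baseLnear',onz('top',[T(18,270)],.02).round(4),onz('side',[S(6,118)],.02).round(4))
for n,roi,z in(('top',(175,135,250,240),.049),('side',(185,140,305,215),.049),('top',(320,150,415,175),.092)):
    im=cv2.imread(f'pics/{n}1.png');x0,y0,x1,y1=roi;g=im[y0:y1,x0:x1].min(2);t,m=cv2.threshold(g,0,255,cv2.THRESH_OTSU)
    cs=[c for c in cv2.findContours(m,0,1)[0] if cv2.contourArea(c)>60]
    for c in cs:
        P=onz(n,c.reshape(-1,2)+[x0,y0],z)[:,:2]; r=cv2.minAreaRect(P.astype(np.float32)*1000); print(n,z,t,[np.round(v,1) for v in r])
E
```

```text
keys
[ 0.5669 -0.2145  0.1348] 0.0026
[ 0.5693 -0.2766  0.1353] 0.0077
[ 0.5754 -0.3406  0.1358] 0.0015
[ 0.583  -0.4053  0.1355] 0.0054
sink [array([ 0.4501, -0.0993,  0.0368]), np.float64(0.0031)]
ball [array([0.4827, 0.375 , 0.1237]), np.float64(0.0025)]
baseLfar [0.683  0.4226 0.0117] 0.0008
coverRfar [0.7031 0.0748 0.0427] 0.0007
coverRnear [0.4349 0.058  0.0412] 0.0082
coverLnear [0.4251 0.25   0.0412] 0.0055
coverLfar [0.6973 0.2666 0.0408] 0.0092
barR [ 0.6275 -0.4282  0.0934] 0.0008
barL [ 0.6172 -0.1876  0.0915] 0.0005
baseLnear [[0.415  0.4021 0.02  ]] [[0.409  0.3831 0.02  ]]
top 0.049 116.0 [array([472.8, 164.5]), array([ 89.6, 204.4]), np.float64(4.7)]
top 0.049 116.0 [array([655.5, 173.3]), array([ 85.4, 199.7]), np.float64(2.9)]
side 0.049 119.0 [array([462.8, 185.2]), array([ 96.3, 257.1]), np.float64(9.1)]
side 0.049 119.0 [array([628.9, 237.8]), array([134.9, 357.9]), np.float64(18.8)]
top 0.092 116.0 [array([ 607. , -309.5]), array([ 37.4, 244.4]), np.float64(3.0)]
```

```bash
python3 - <<'E'
from h import *
def run(n,poly_z):
    im=cv2.imread(f'pics/{n}1.png');g=cv2.resize(im.min(2),None,fx=4,fy=4,interpolation=cv2.INTER_CUBIC)
    # holder-rectified window: sample rail plane on a metric grid
    xs=np.arange(.46,.66,.001);ys=np.arange(.04,.30,.001)
    X,Y=np.meshgrid(xs,ys,indexing='ij');uv=proj(n,np.c_[X.ravel(),Y.ravel(),np.full(X.size,.046)]).astype(np.float32).reshape(*X.shape,2)
    r=cv2.remap(im.min(2),uv,None,cv2.INTER_LINEAR)
    m=cv2.inRange(r,100,255)
    k,l,st,c=cv2.connectedComponentsWithStats(m)
    Q=[]
    for i in range(1,k):
        if 100<st[i,4]<600: Q.append((xs[0]+c[i][1]*.001,ys[0]+c[i][0]*.001,st[i,4]))
    Q=np.array(Q);print(n,len(Q));print(Q.round(4).tolist());
    cv2.imwrite(f'pics/rect_{n}.png',cv2.resize(r[::-1,::-1],None,fx=3,fy=3));return Q
for n in('top','side'):
    Q=run(n,0)
E
python3 -c "
import cv2,numpy as np
cv2.imwrite('pics/rect.png',cv2.resize(np.hstack([cv2.imread('pics/rect_top.png'),cv2.imread('pics/rect_side.png')]),(800,308)))"
```

```text
top 14
[[0.5217, 0.1877, 448.0], [0.5233, 0.2361, 387.0], [0.5454, 0.0459, 222.0], [0.5451, 0.1896, 430.0], [0.5472, 0.2375, 396.0], [0.5631, 0.1426, 488.0], [0.5694, 0.1906, 414.0], [0.5713, 0.2386, 384.0], [0.5877, 0.142, 434.0], [0.5932, 0.1919, 433.0], [0.5952, 0.24, 393.0], [0.6113, 0.1433, 424.0], [0.6151, 0.0482, 148.0], [0.6369, 0.0487, 155.0]]
side 16
[[0.5215, 0.1837, 437.0], [0.5234, 0.2335, 434.0], [0.5247, 0.0827, 403.0], [0.5401, 0.1346, 438.0], [0.5453, 0.1852, 425.0], [0.5474, 0.2348, 430.0], [0.5486, 0.0844, 427.0], [0.5639, 0.136, 447.0], [0.5692, 0.1861, 434.0], [0.5712, 0.2363, 428.0], [0.5726, 0.0862, 424.0], [0.5878, 0.1378, 436.0], [0.5931, 0.1876, 456.0], [0.595, 0.2375, 437.0], [0.5965, 0.0875, 435.0], [0.6117, 0.1381, 430.0]]
```

View pics/rect.png

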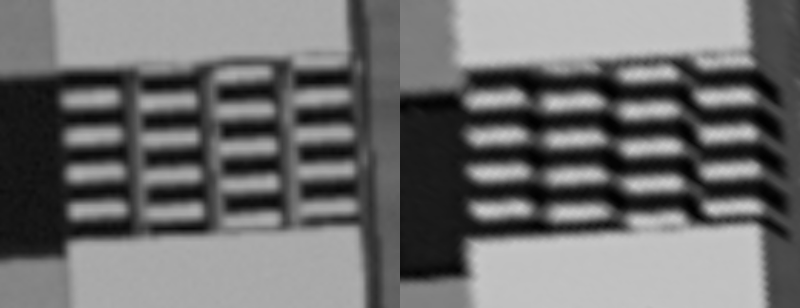

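Rail bands show in both views and agree to within 2–4 mm. Holder origin is about (0.561, 0.217) at yaw 0.056, the nest about (0.556, 0.302), and the board about (0.450, -0.099) at yaw -0.185. Moving to the board first.

Call:
send_rows:
  commands:
    - {"delta_pos": [3, -5, 0], "yaw": 0.05}
    - {"delta_pos": [3, -5, 0], "yaw": 0.045}
    - {"delta_pos": [3, -5, 0]}
    - {"delta_pos": [3, -5, 0]}
    - {"delta_pos": [3, -5, 0]}
    - {"delta_pos": [3, -5, 0]}
    - {"delta_pos": [3, -5, 0]}
    - {"delta_pos": [2.5, -6, 0]}
    - {"delta_pos": [2, -6, 0]}
    - {"delta_pos": [1, -6, 0]}
  grip: -0.1

```text
validation failed for argument at $.co...
```

Call:
send_rows:
  commands:
    - {"delta_pos": [3, -5, 0], "yaw": 0.05}
    - {"delta_pos": [3, -5, 0], "yaw": 0.045}
    - {"delta_pos": [3, -5, 0], "yaw": 0}
    - {"delta_pos": [3, -5, 0], "yaw": 0}
    - {"delta_pos": [3, -5, 0], "yaw": 0}
    - {"delta_pos": [3, -5, 0], "yaw": 0}
    - {"delta_pos": [3, -5, 0], "yaw": 0}
    - {"delta_pos": [2.5, -6, 0], "yaw": 0}
    - {"delta_pos": [2, -6, 0], "yaw": 0}
    - {"delta_pos": [1, -6, 0], "yaw": 0}
  grip: -0.1
  force: 40

```text
t: 1.75
tcp_pos: [0.4439, 0.0667, 0.2343]
tool_rot: [0.086, 0.996, 0.004, 0.007]
force: [0.8, -0.1, -0.6]
finger_gap: 0.55
```

Call:
send_rows:
  commands:
    - {"delta_pos": [0.2, -5.5, -2], "yaw": -0.013}
    - {"delta_pos": [0.2, -5.5, -3], "yaw": 0}
    - {"delta_pos": [0.2, -5, -4], "yaw": 0}
    - {"delta_pos": [0, -0.5, -4], "yaw": 0}
    - {"delta_pos": [0, 0, -3], "yaw": 0}
    - {"delta_pos": [0, 0, 0], "yaw": 0}

```text
t: 2.5
tcp_pos: [0.4556, -0.1073, 0.0759]
tool_rot: [0.097, 0.995, 0.002, 0.015]
force: [-0.7, -0.3, 1.3]
finger_gap: 0.547
```

```bash
python3 - <<'E'
from h import *
s=manip.sense();print(s['tcp_pos'],s['finger_gap'],s['tool_rot'])
a=snap('top','t2');b=snap('side','s2')
u=proj('top',[s['tcp_pos']])[0];v=proj('side',[s['tcp_pos']])[0];print(u,v)
f=lambda i,p:cv2.resize(i[int(p[1])-40:int(p[1])+40,int(p[0])-40:int(p[0])+40],(400,400),interpolation=cv2.INTER_CUBIC)
cv2.imwrite('pics/c2.png',np.hstack([f(a,u),f(b,v)]))
E
```

```text
[ 0.45562691 -0.10725761  0.07593595] 0.5470164989773909 [0.09720736 0.99514983 0.00178567 0.01497859]
[301.74051564 219.25390958] [267.24940874 233.94178314]
```

View pics/c2.png

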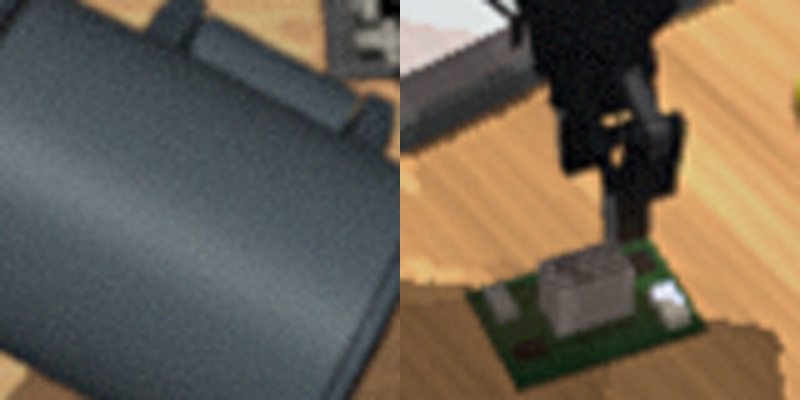

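The board sits where it was measured. Crop px (585,252) matches the projected heat-sink top.

Call:
send_rows:
  commands:
    - {"delta_pos": [-0.55, 0.8, 0], "yaw": 0}
    - {"delta_pos": [0, 0, 0], "yaw": 0}
    - {"delta_pos": [0, 0, -1], "yaw": 0}
    - {"delta_pos": [0, 0, 0], "yaw": 0}

```text
t: 3.1
tcp_pos: [0.4532, -0.0985, 0.071]
tool_rot: [0.095, 0.995, -0.0, 0.021]
force: [-0.1, -0.2, 0.8]
finger_gap: 0.547
```

Call:
send_rows:
  commands:
    - {"delta_pos": [0, 0, 0], "yaw": 0}
    - {"delta_pos": [0, 0, 0], "yaw": 0}
    - {"delta_pos": [0, 0, 0], "yaw": 0}
    - {"delta_pos": [0, 0, 0], "yaw": 0}

```text
t: 3.6
tcp_pos: [0.4535, -0.0988, 0.0709]
tool_rot: [0.095, 0.995, -0.0, 0.021]
force: [-0.3, 0.8, -0.8]
finger_gap: 0.553
```

Call:
send_rows:
  commands:
    - {"delta_pos": [0, 0, -2], "yaw": 0}

```text
t: 3.72
tcp_pos: [0.4546, -0.0994, 0.0517]
tool_rot: [0.095, 0.995, -0.001, 0.023]
force: [0.0, 0.6, -0.2]
finger_gap: 0.551
```

Call:
send_rows:
  commands:
    - {"delta_pos": [0, 0, -2], "yaw": 0}

```text
t: 3.85
tcp_pos: [0.455, -0.0996, 0.0315]
tool_rot: [0.095, 0.995, -0.001, 0.023]
force: [0.1, 0.1, 0.3]
finger_gap: 0.549
```

Call:
send_rows:
  commands:
    - {"delta_pos": [-0.4, 0, -1.1], "yaw": 0}
    - {"delta_pos": [-0.1, 0, -0.9], "yaw": 0}
    - {"delta_pos": [0, 0, 0], "yaw": 0}

```text
t: 4.22
tcp_pos: [0.4498, -0.0997, 0.0097]
tool_rot: [0.096, 0.995, -0.001, 0.022]
force: [0.2, -0.8, 0.4]
finger_gap: 0.551
```

Call:
send_rows:
  commands:
    - {"delta_pos": [0, 0, 0], "yaw": 0}
    - {"delta_pos": [0, 0, 0], "yaw": 0}
    - {"delta_pos": [0, 0, 0], "yaw": 0}
    - {"delta_pos": [0, 0, 0], "yaw": 0}
  grip: 1
  force: 40

```text
t: 4.72
tcp_pos: [0.4508, -0.1, 0.0108]
tool_rot: [0.095, 0.995, -0.002, 0.024]
force: [-0.2, -0.2, -0.7]
finger_gap: 0.27
```

Call:
send_rows:
  commands:
    - {"delta_pos": [0, 0, 2], "yaw": 0}
    - {"delta_pos": [0, 0, 4], "yaw": 0}
    - {"delta_pos": [0.5, 2, 4], "yaw": 0.05}
    - {"delta_pos": [1.5, 4.5, 3], "yaw": 0.05}
    - {"delta_pos": [1.5, 4.5, 0], "yaw": 0.05}
    - {"delta_pos": [1.5, 4.5, 0], "yaw": 0.05}
    - {"delta_pos": [1.5, 4.5, 0], "yaw": 0.05}
    - {"delta_pos": [1.5, 4.5, 0], "yaw": 0}
    - {"delta_pos": [1.5, 4.5, 0], "yaw": 0}
    - {"delta_pos": [1, 4, 0], "yaw": 0}

```text
t: 5.98
tcp_pos: [0.5568, 0.2376, 0.1455]
tool_rot: [-0.03, 0.999, 0.001, 0.024]
force: [0.6, -1.1, -1.7]
finger_gap: 0.277
```

Call:
send_rows:
  commands:
    - {"delta_pos": [0.5, 3, 0], "yaw": 0}
    - {"delta_pos": [0, 1.5, 0], "yaw": 0}
    - {"delta_pos": [0, 0, 0], "yaw": 0}
    - {"delta_pos": [0, 0, 0], "yaw": 0}

```text
t: 6.48
tcp_pos: [0.5599, 0.2853, 0.1441]
tool_rot: [-0.032, 0.999, 0.0, 0.023]
force: [-0.9, -0.5, -1.3]
finger_gap: 0.27
```

Call:
send_rows:
  commands:
    - {"delta_pos": [-0.4, 1.6, -1], "yaw": -0.008}
    - {"delta_pos": [0, 0.2, -3], "yaw": 0}
    - {"delta_pos": [0, 0, -3], "yaw": 0}
    - {"delta_pos": [0, 0, 0], "yaw": 0}
    - {"delta_pos": [0, 0, 0], "yaw": 0}

```text
t: 7.1
tcp_pos: [0.5552, 0.3026, 0.0721]
tool_rot: [-0.025, 0.999, 0.0, 0.023]
force: [0.6, -0.5, -0.4]
finger_gap: 0.274
```

```bash
cat > look.py <<'E'
import sys
from h import *
# look.py name X Y Z half : crops of both views around world point
nm=sys.argv[1];P=[float(x) for x in sys.argv[2:5]];h=int(sys.argv[5])
s=manip.sense();print(s['tcp_pos'].round(4),s['tool_rot'].round(3),s['force'].round(1),round(s['finger_gap'],3))
o=[]
for n in('top','side'):
    im=snap(n,nm+n);u=proj(n,[P])[0];M=np.float32([[200/h,0,200-u[0]*200/h],[0,200/h,200-u[1]*200/h]])
    print(n,'px=',u.round(1),'scale',200/h);o.append(cv2.warpAffine(im,M,(400,400),flags=cv2.INTER_CUBIC))
cv2.imwrite(f'pics/{nm}.png',np.hstack(o))
E
python3 look.py b1 .556 .302 .04 45
```

```text
[0.5552 0.3026 0.0721] [-0.025  0.999  0.     0.023] [ 0.6 -0.5 -0.4] 0.274
top px= [164.6 187.6] scale 4.444444444444445
side px= [217.7 153.5] scale 4.444444444444445
```

View pics/b1.png

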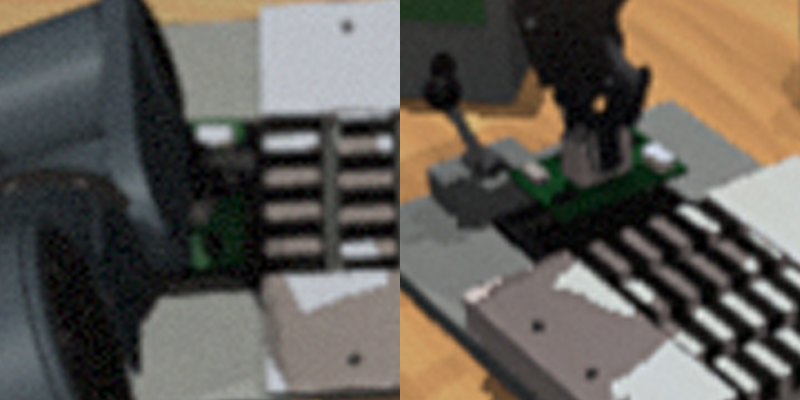

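Board held level over the nest, in line with it in both crops. Lowering.

Call:
send_rows:
  commands:
    - {"delta_pos": [0, 0, -2], "yaw": 0}
    - {"delta_pos": [0, 0, -1.2], "yaw": 0}
    - {"delta_pos": [0, 0, -0.4], "yaw": 0}
    - {"delta_pos": [0, 0, 0], "yaw": 0}

```text
t: 7.7
tcp_pos: [0.5561, 0.3027, 0.0354]
tool_rot: [-0.024, 0.999, 0.001, 0.024]
force: [-0.8, 0.7, -0.7]
finger_gap: 0.269
```

Call:
send_rows:
  commands:
    - {"delta_pos": [0, 0, -0.3], "yaw": 0}
    - {"delta_pos": [0, 0, 0], "yaw": 0}

```text
t: 7.95
tcp_pos: [0.5564, 0.3028, 0.0325]
tool_rot: [-0.024, 0.999, 0.001, 0.024]
force: [0.3, -0.2, -0.9]
finger_gap: 0.27
```

Call:
send_rows:
  commands:
    - {"delta_pos": [0, 0, -0.15], "yaw": 0}
    - {"delta_pos": [0, 0, 0], "yaw": 0}

```text
t: 8.2
tcp_pos: [0.5567, 0.303, 0.0314]
tool_rot: [-0.025, 0.999, 0.001, 0.025]
force: [-0.7, 0.1, -0.6]
finger_gap: 0.273
```

Call:
send_rows:
  commands:
    - {"delta_pos": [0, 0, 0], "yaw": 0}
    - {"delta_pos": [0, 0, 0], "yaw": 0}
    - {"delta_pos": [0, 0, 0], "yaw": 0}
    - {"delta_pos": [0, 0, 2], "yaw": 0}
    - {"delta_pos": [0, 0, 4], "yaw": 0}
    - {"delta_pos": [0, 0, 5], "yaw": 0}
    - {"delta_pos": [0, 0, 5], "yaw": 0}
    - {"delta_pos": [-0.5, -1, 5], "yaw": -0.15}
    - {"delta_pos": [0, -4, 2], "yaw": -0.18}
    - {"delta_pos": [0, -6, 0], "yaw": -0.18}
  grip: 0.1

```text
t: 9.45
tcp_pos: [0.5521, 0.1941, 0.2793]
tool_rot: [0.233, 0.972, -0.002, 0.031]
force: [0.5, -1.3, -1.3]
finger_gap: 0.449
```

Call:
send_rows:
  commands:
    - {"delta_pos": [0, -6, 0], "yaw": -0.18}
    - {"delta_pos": [0, -6, 0], "yaw": -0.18}
    - {"delta_pos": [0, -6, 0], "yaw": -0.18}
    - {"delta_pos": [0, -6, 0], "yaw": -0.18}
    - {"delta_pos": [0, -6, 0], "yaw": -0.18}
    - {"delta_pos": [0, -5, 0], "yaw": -0.17}
    - {"delta_pos": [0, -3, 0], "yaw": 0}
    - {"delta_pos": [0, 0, 0], "yaw": 0}

```text
t: 10.45
tcp_pos: [0.5504, -0.2014, 0.2943]
tool_rot: [0.711, 0.702, -0.017, 0.036]
force: [-0.1, 0.5, -0.2]
finger_gap: 0.449
```

```bash
python3 look.py b2 .556 .25 .04 60; python3 - <<'E'
from h import *
for n in('top','side'):
    im=cv2.imread(f'pics/b2{n}.png');m=cv2.inRange(cv2.cvtColor(im,cv2.COLOR_BGR2HSV),(45,70,30),(90,255,200))
    for c in cv2.findContours(cv2.morphologyEx(m,cv2.MORPH_CLOSE,np.ones((9,9))),0,2)[0]:
        if cv2.contourArea(c)>150:
            P=onz(n,c.reshape(-1,2),.024)[:,:2]*1000;print(n,[np.round(v,1) for v in cv2.minAreaRect(P.astype(np.float32))])
E
```

```text
[ 0.5504 -0.2014  0.2943] [ 0.711  0.702 -0.017  0.036] [-0.1  0.5 -0.2] 0.449
top px= [181.7 187.6] scale 3.3333333333333335
side px= [226.6 161.6] scale 3.3333333333333335
top [array([ 257.9, -256.4]), array([64.8, 93.9]), np.float64(72.9)]
top [array([557.1, 303.4]), array([103.4,  71.4]), np.float64(2.5)]
top [array([ 784.1, -110.1]), array([44.6, 50.3]), np.float64(85.1)]
side [array([ 251.8, -275.9]), array([67.3, 95.3]), np.float64(72.8)]
side [array([ 788.8, -104.1]), array([46.2, 52.4]), np.float64(85.1)]
```

View pics/b2.png

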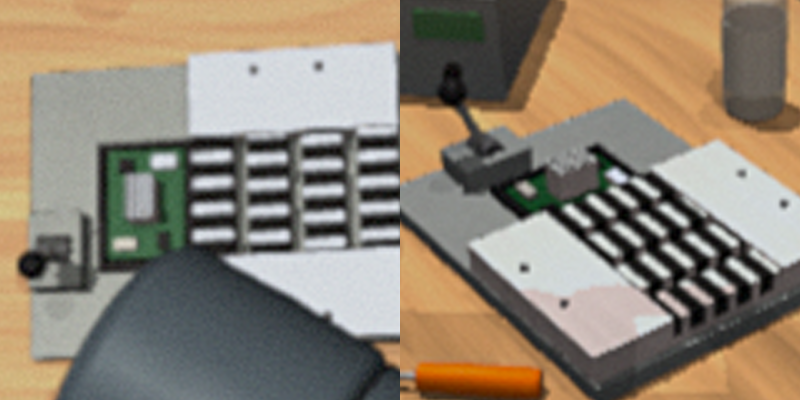

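Board is flat in the nest: top-view centre (0.557, 0.303), yaw 2.5°. Now the keys, the first from peg1 (the left one) to lane4.

Call:
send_rows:
  commands:
    - {"delta_pos": [0.8, -0.6, -2], "yaw": 0.03}
    - {"delta_pos": [0.8, -0.6, -3], "yaw": 0.026}
    - {"delta_pos": [0, 0, -3], "yaw": 0}
    - {"delta_pos": [0, 0, -3], "yaw": 0}
    - {"delta_pos": [0, 0, -2], "yaw": 0}
    - {"delta_pos": [0, 0, 0], "yaw": 0}
    - {"delta_pos": [0, 0, 0], "yaw": 0}

```text
t: 11.42
tcp_pos: [0.568, -0.1985, 0.166]
tool_rot: [0.684, 0.728, -0.013, 0.038]
force: [0.4, -0.2, 1.1]
finger_gap: 0.453
```

```bash
python3 look.py k1 .567 -.2135 .13 40; python3 -c "
from h import *
r=manip.sense();print(proj('side',[r['tcp_pos'],[.567,-.2135,.14],[.567,-.2135,.095]]))"
```

```text
[ 0.568  -0.1985  0.166 ] [ 0.684  0.728 -0.013  0.038] [ 0.4 -0.2  1.1] 0.453
top px= [340.3 177.2] scale 5.0
side px= [334.7 223.8] scale 5.0
[[332.22119107 207.85054447]
 [335.09044044 220.4393063 ]
 [333.34398057 235.114915  ]]
```

View pics/k1.png

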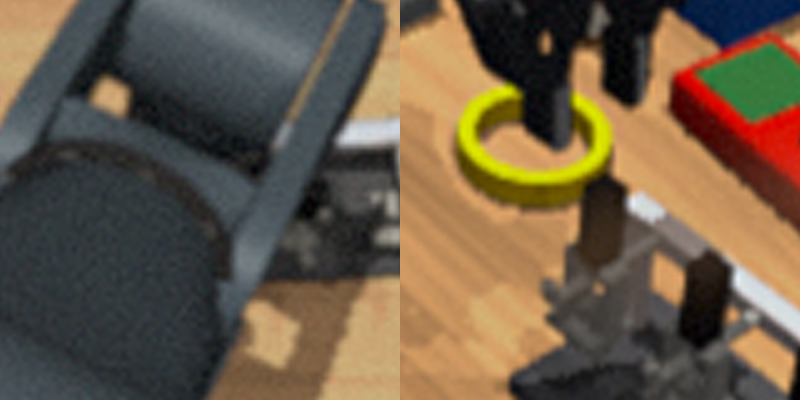

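Call:
send_rows:
  commands:
    - {"delta_pos": [0, -1.6, 0], "yaw": -0.015}
    - {"delta_pos": [0, -0.3, -1.5], "yaw": 0}
    - {"delta_pos": [0, 0, -2], "yaw": 0}
    - {"delta_pos": [0, 0, 0], "yaw": 0}

```text
t: 12.02
tcp_pos: [0.5689, -0.2212, 0.1314]
tool_rot: [0.69, 0.722, -0.013, 0.04]
force: [0.1, 0.1, 0.5]
finger_gap: 0.45
```

Call:
send_rows:
  commands:
    - {"delta_pos": [-0.1, 0.5, 0], "yaw": 0}
    - {"delta_pos": [0, 0, -1.2], "yaw": 0}
    - {"delta_pos": [0, 0, -1], "yaw": 0}
    - {"delta_pos": [0, 0, 0], "yaw": 0}

```text
t: 12.52
tcp_pos: [0.5681, -0.2162, 0.1085]
tool_rot: [0.691, 0.722, -0.013, 0.04]
force: [0.6, -0.0, 0.5]
finger_gap: 0.451
```

Call:
send_rows:
  commands:
    - {"delta_pos": [0, 0, -0.25], "yaw": 0}
    - {"delta_pos": [0, 0, 0], "yaw": 0}
    - {"delta_pos": [0, 0, 0], "yaw": 0}
    - {"delta_pos": [0, 0, 0], "yaw": 0}
  grip: 1
  force: 40

```text
t: 13.02
tcp_pos: [0.5683, -0.2162, 0.106]
tool_rot: [0.691, 0.722, -0.013, 0.04]
force: [-0.3, -0.2, -0.2]
finger_gap: 0.177
```

Call:
send_rows:
  commands:
    - {"delta_pos": [0, 0, 0.8], "yaw": 0}
    - {"delta_pos": [0, 0, 0.8], "yaw": 0}
    - {"delta_pos": [0, 0, 0], "yaw": 0}

```text
t: 13.4
tcp_pos: [0.5685, -0.2163, 0.1236]
tool_rot: [0.691, 0.722, -0.013, 0.041]
force: [0.4, -0.7, -2.2]
finger_gap: 0.182
```

Call:
send_rows:
  commands:
    - {"delta_pos": [-1.5, -0.06, 0], "yaw": 0}
    - {"delta_pos": [-2, -0.09, 0], "yaw": 0}
    - {"delta_pos": [-2, -0.09, 0], "yaw": 0}
    - {"delta_pos": [-1, -0.04, 0], "yaw": 0}
    - {"delta_pos": [0, 0, 0], "yaw": 0}

```text
t: 14.02
tcp_pos: [0.4978, -0.2183, 0.1235]
tool_rot: [0.691, 0.722, -0.013, 0.039]
force: [-0.3, -0.4, -1.1]
finger_gap: 0.176
```

Call:
send_rows:
  commands:
    - {"delta_pos": [0, 1, 2], "yaw": 0.012}
    - {"delta_pos": [0.3, 3, 1], "yaw": 0}
    - {"delta_pos": [0.3, 4, 0], "yaw": 0}
    - {"delta_pos": [0.3, 5, 0], "yaw": 0}
    - {"delta_pos": [0.3, 5, 0], "yaw": 0}
    - {"delta_pos": [0.3, 5, 0], "yaw": 0}
    - {"delta_pos": [0.3, 5, 0], "yaw": 0}
    - {"delta_pos": [0.3, 5, 0], "yaw": 0}
    - {"delta_pos": [0.3, 5, 0], "yaw": 0}
    - {"delta_pos": [0, 4, 0], "yaw": 0}

```text
t: 15.28
tcp_pos: [0.5318, 0.2114, 0.1564]
tool_rot: [0.688, 0.724, -0.007, 0.047]
force: [1.0, -0.2, -0.4]
finger_gap: 0.182
```

Call:
send_rows:
  commands:
    - {"delta_pos": [0, 1, 0], "yaw": 0}
    - {"delta_pos": [0, 0, 0], "yaw": 0}
    - {"delta_pos": [0, 0, 0], "yaw": 0}

```text
t: 15.65
tcp_pos: [0.5323, 0.2239, 0.1562]
tool_rot: [0.687, 0.725, -0.007, 0.048]
force: [0.1, -0.3, -1.5]
finger_gap: 0.18
```

Call:
send_rows:
  commands:
    - {"delta_pos": [-1.2, 0.8, 0], "yaw": 0}
    - {"delta_pos": [0, 0, -1], "yaw": 0}
    - {"delta_pos": [0, 0, -1.5], "yaw": 0}
    - {"delta_pos": [0, 0, 0], "yaw": 0}
    - {"delta_pos": [0, 0, 0], "yaw": 0}

```text
t: 16.27
tcp_pos: [0.5192, 0.2291, 0.1288]
tool_rot: [0.688, 0.724, -0.008, 0.047]
force: [0.4, -0.5, -0.2]
finger_gap: 0.177
```

Call:
send_rows:
  commands:
    - {"delta_pos": [0, 0.6, -0.5], "yaw": 0}
    - {"delta_pos": [0, 0, -0.5], "yaw": 0}
    - {"delta_pos": [0, 0, 0], "yaw": 0}

```text
t: 16.65
tcp_pos: [0.5197, 0.2357, 0.1183]
tool_rot: [0.688, 0.724, -0.008, 0.047]
force: [-0.1, 0.1, -1.5]
finger_gap: 0.183
```

```bash
python3 look.py k1b .5225 .2348 .046 35;python3 -c "
from h import *
print(proj('side',[[.5225,.2348,.046]]))"
```

```text
[0.5197 0.2357 0.1183] [ 0.688  0.724 -0.008  0.047] [-0.1  0.1 -1.5] 0.183
top px= [185.9 198.2] scale 5.714285714285714
side px= [219.2 166. ] scale 5.714285714285714
[[219.24099841 166.04466429]]
```

View pics/k1b.png

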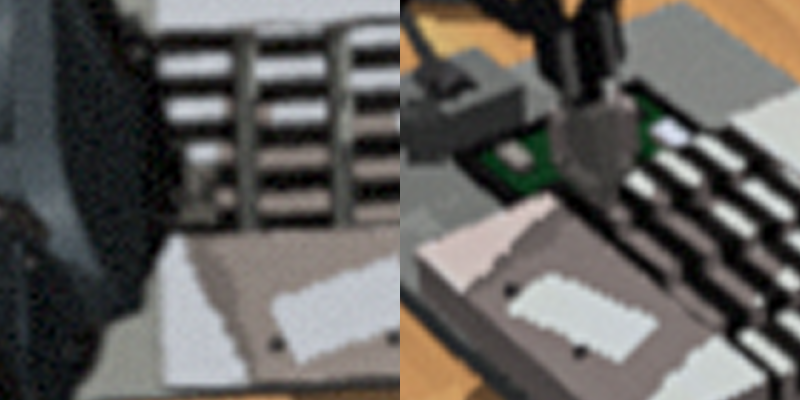

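The foot sits at side crop (600,205), over the first bright gap of lane4, as planned. Touching down.

Call:
send_rows:
  commands:
    - {"delta_pos": [0, 0, -0.3], "yaw": 0}
    - {"delta_pos": [0, 0, -0.2], "yaw": 0}

```text
t: 17.0
tcp_pos: [0.5204, 0.2358, 0.1146]
tool_rot: [0.688, 0.724, -0.007, 0.048]
force: [-3.1, 0.4, 12.5]
finger_gap: 0.181
```

Call:
send_rows:
  commands:
    - {"delta_pos": [0, 0, -0.2], "yaw": 0}
    - {"delta_pos": [0, 0, -0.2], "yaw": 0}

```text
t: 17.25
tcp_pos: [0.5204, 0.2358, 0.1146]
tool_rot: [0.688, 0.724, -0.007, 0.048]
force: [-3.0, -1.0, 12.5]
finger_gap: 0.186
```

Call:
send_rows:
  commands:
    - {"delta_pos": [0.3, 0.02, -0.08], "yaw": 0}
    - {"delta_pos": [0.3, 0.02, -0.08], "yaw": 0}
    - {"delta_pos": [0.3, 0.02, -0.08], "yaw": 0}
    - {"delta_pos": [0.3, 0.02, -0.08], "yaw": 0}
    - {"delta_pos": [0.3, 0.02, -0.08], "yaw": 0}

```text
t: 17.88
tcp_pos: [0.5238, 0.236, 0.1147]
tool_rot: [0.689, 0.723, -0.016, 0.041]
force: [-5.8, 1.2, 9.3]
finger_gap: 0.179
```

Call:
send_rows:
  commands:
    - {"delta_pos": [0.4, 0.02, -0.02], "yaw": 0}
    - {"delta_pos": [0.4, 0.02, -0.03], "yaw": 0}
    - {"delta_pos": [0.4, 0.02, -0.03], "yaw": 0}

```text
t: 18.25
tcp_pos: [0.5311, 0.2362, 0.1147]
tool_rot: [0.689, 0.723, -0.021, 0.038]
force: [-3.4, 0.1, 6.8]
finger_gap: 0.178
```

Call:
send_rows:
  commands:
    - {"delta_pos": [0.3, 0.02, -0.03], "yaw": 0}
    - {"delta_pos": [0.3, 0.02, -0.03], "yaw": 0}
    - {"delta_pos": [0.3, 0.02, -0.03], "yaw": 0}

```text
t: 18.62
tcp_pos: [0.5339, 0.2363, 0.1147]
tool_rot: [0.69, 0.723, -0.027, 0.033]
force: [-6.8, -0.0, 8.1]
finger_gap: 0.179
```

Call:
send_rows:
  commands:
    - {"delta_pos": [0.2, 0.01, 0.06], "yaw": 0}
    - {"delta_pos": [0.4, 0.02, 0], "yaw": 0}
    - {"delta_pos": [0.4, 0.02, -0.02], "yaw": 0}

```text
t: 19.0
tcp_pos: [0.5452, 0.2367, 0.1147]
tool_rot: [0.69, 0.723, -0.027, 0.033]
force: [-5.2, 0.8, 7.5]
finger_gap: 0.18
```

Call:
send_rows:
  commands:
    - {"delta_pos": [0.2, 0.01, 0.04], "yaw": 0}
    - {"delta_pos": [0, 0, -0.12], "yaw": 0}
    - {"delta_pos": [0.2, 0.01, 0.04], "yaw": 0}
    - {"delta_pos": [0, 0, -0.12], "yaw": 0}
    - {"delta_pos": [0.2, 0.01, 0.04], "yaw": 0}
    - {"delta_pos": [0, 0, -0.12], "yaw": 0}

```text
t: 19.75
tcp_pos: [0.5553, 0.2371, 0.1146]
tool_rot: [0.69, 0.723, -0.024, 0.036]
force: [-1.7, -1.2, 12.0]
finger_gap: 0.182
```

Call:
send_rows:
  commands:
    - {"delta_pos": [0.1, 0.01, 0.03], "yaw": 0}
    - {"delta_pos": [0, 0, -0.1], "yaw": 0}
    - {"delta_pos": [0.1, 0.01, 0.03], "yaw": 0}
    - {"delta_pos": [0, 0, -0.1], "yaw": 0}

```text
t: 20.25
tcp_pos: [0.5579, 0.2372, 0.1146]
tool_rot: [0.69, 0.723, -0.024, 0.036]
force: [-2.5, -0.0, 11.4]
finger_gap: 0.183
```

Call:
send_rows:
  commands:
    - {"delta_pos": [0.15, 0.01, 0.03], "yaw": 0}
    - {"delta_pos": [0, 0, -0.1], "yaw": 0}
    - {"delta_pos": [0.15, 0.01, 0.03], "yaw": 0}
    - {"delta_pos": [0, 0, -0.1], "yaw": 0}
    - {"delta_pos": [0.15, 0.01, 0.03], "yaw": 0}
    - {"delta_pos": [0, 0, -0.1], "yaw": 0}

```text
t: 21.0
tcp_pos: [0.5629, 0.2375, 0.1146]
tool_rot: [0.69, 0.723, -0.024, 0.037]
force: [-3.0, -0.8, 11.6]
finger_gap: 0.18
```

Call:
send_rows:
  commands:
    - {"delta_pos": [0.5, 0.03, 0.05], "yaw": 0}
    - {"delta_pos": [0.4, 0.03, 0], "yaw": 0}
    - {"delta_pos": [0, 0, -0.12], "yaw": 0}
    - {"delta_pos": [0.15, 0.01, 0.03], "yaw": 0}
    - {"delta_pos": [0, 0, -0.1], "yaw": 0}

```text
t: 21.62
tcp_pos: [0.5736, 0.2382, 0.1146]
tool_rot: [0.69, 0.723, -0.025, 0.036]
force: [-3.1, -1.0, 11.3]
finger_gap: 0.179
```

Call:
send_rows:
  commands:
    - {"delta_pos": [0.15, 0.01, 0.03], "yaw": 0}
    - {"delta_pos": [0, 0, -0.1], "yaw": 0}
    - {"delta_pos": [0.15, 0.01, 0.03], "yaw": 0}
    - {"delta_pos": [0, 0, -0.1], "yaw": 0}
    - {"delta_pos": [0.15, 0.01, 0.03], "yaw": 0}
    - {"delta_pos": [0, 0, -0.1], "yaw": 0}
    - {"delta_pos": [0.15, 0.01, 0.03], "yaw": 0}
    - {"delta_pos": [0, 0, -0.1], "yaw": 0}

```text
t: 22.62
tcp_pos: [0.5816, 0.2386, 0.1132]
tool_rot: [0.69, 0.722, -0.024, 0.037]
force: [0.5, 0.6, -1.3]
finger_gap: 0.181
```

It dropped over the third candidate band (foot x ≈ 0.583). Lowering.

Call:
send_rows:
  commands:
    - {"delta_pos": [0, 0, -0.3], "yaw": 0}
    - {"delta_pos": [0, 0, -0.3], "yaw": 0}
    - {"delta_pos": [0, 0, 0], "yaw": 0}

```text
t: 23.0
tcp_pos: [0.5817, 0.2384, 0.1049]
tool_rot: [0.69, 0.722, -0.024, 0.037]
force: [0.1, -0.6, -0.4]
finger_gap: 0.18
```

Call:
send_rows:
  commands:
    - {"delta_pos": [0, 0, -0.25], "yaw": 0}
    - {"delta_pos": [0, 0, -0.15], "yaw": 0}
    - {"delta_pos": [0, 0, 0], "yaw": 0}

```text
t: 23.38
tcp_pos: [0.5818, 0.2384, 0.1011]
tool_rot: [0.69, 0.723, -0.024, 0.037]
force: [-1.2, -0.8, -0.4]
finger_gap: 0.18
```

Call:
send_rows:
  commands:
    - {"delta_pos": [0, 0, 0], "yaw": 0}
    - {"delta_pos": [0, 0, 0], "yaw": 0}
    - {"delta_pos": [0, 0, 0], "yaw": 0}
    - {"delta_pos": [0, 0, 2], "yaw": 0}
    - {"delta_pos": [0, 0, 4], "yaw": 0}
    - {"delta_pos": [0, -2, 3], "yaw": 0}
    - {"delta_pos": [0, -4, 0], "yaw": 0}
    - {"delta_pos": [0, -5, 0], "yaw": 0}
    - {"delta_pos": [0, -5, 0], "yaw": 0}
    - {"delta_pos": [0, -5, 0], "yaw": 0}
  grip: 0.1

```text
t: 24.62
tcp_pos: [0.5825, 0.0268, 0.1948]
tool_rot: [0.687, 0.725, -0.022, 0.039]
force: [0.7, 1.0, 0.4]
finger_gap: 0.445
```

Call:
send_rows:
  commands:
    - {"delta_pos": [0, -5, 0], "yaw": 0}
    - {"delta_pos": [0, -5, 0], "yaw": 0}
    - {"delta_pos": [0, -5, 0], "yaw": 0}
    - {"delta_pos": [0, -5, 0], "yaw": 0}
    - {"delta_pos": [0, -4, 0], "yaw": 0}
    - {"delta_pos": [0, -2, 0], "yaw": 0}
    - {"delta_pos": [0, 0, 0], "yaw": 0}

```text
t: 25.5
tcp_pos: [0.5818, -0.2453, 0.1957]
tool_rot: [0.689, 0.723, -0.021, 0.041]
force: [0.1, -0.3, -0.4]
finger_gap: 0.451
```

```bash
python3 look.py k1c .57 .24 .06 45;python3 -c "
from h import *
print(proj('side',[[.583,.2385,.046],[.583,.2385,.135]]))"
```

```text
[ 0.5818 -0.2453  0.1957] [ 0.689  0.723 -0.021  0.041] [ 0.1 -0.3 -0.4] 0.451
top px= [183.9 181.5] scale 4.444444444444445
side px= [232.1 156. ] scale 4.444444444444445
[[236.37843371 158.79853044]
 [235.17026092 132.78519503]]
```

View pics/k1c.png

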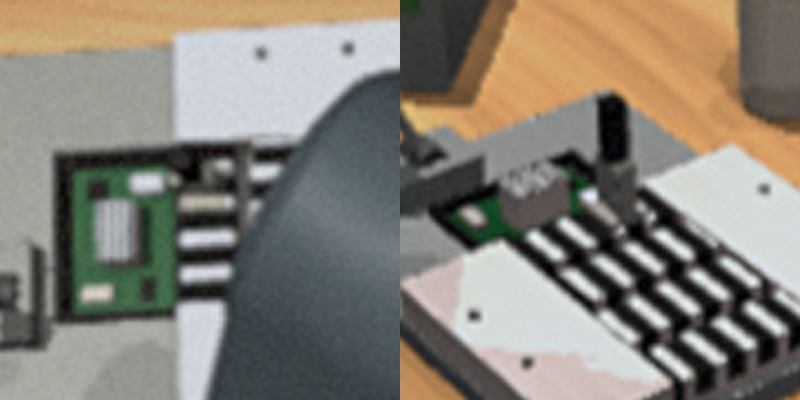

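Key 1 stands upright and home in lane4: its handle top is at px (234.8,132.8), and the projection says (235.2,132.8). Key 2 next.

Call:
send_rows:
  commands:
    - {"delta_pos": [-0.6, -1.5, 0], "yaw": 0}
    - {"delta_pos": [-0.6, -1.5, -1], "yaw": 0}
    - {"delta_pos": [0, 0, -2], "yaw": 0}
    - {"delta_pos": [0, 0, -2], "yaw": 0}
    - {"delta_pos": [0, 0, 0], "yaw": 0}

```text
t: 26.22
tcp_pos: [0.5677, -0.2722, 0.143]
tool_rot: [0.686, 0.726, -0.021, 0.039]
force: [0.1, 1.4, 0.1]
finger_gap: 0.45
```

Call:
send_rows:
  commands:
    - {"delta_pos": [0.1, -0.5, 0], "yaw": -0.01}
    - {"delta_pos": [0, 0, 0], "yaw": 0}
    - {"delta_pos": [0, 0, -1.7], "yaw": 0}
    - {"delta_pos": [0, 0, -1.5], "yaw": 0}
    - {"delta_pos": [0, 0, 0], "yaw": 0}

```text
t: 26.85
tcp_pos: [0.5693, -0.2784, 0.1104]
tool_rot: [0.69, 0.722, -0.021, 0.04]
force: [-0.4, 0.3, 0.8]
finger_gap: 0.45
```

Call:
send_rows:
  commands:
    - {"delta_pos": [0, 0, -0.4], "yaw": 0}
    - {"delta_pos": [0, 0, 0], "yaw": 0}

```text
t: 27.1
tcp_pos: [0.5694, -0.2783, 0.1059]
tool_rot: [0.69, 0.722, -0.021, 0.04]
force: [-0.5, 0.4, -0.0]
finger_gap: 0.447
```

Call:
send_rows:
  commands:
    - {"delta_pos": [0, 0, 0], "yaw": 0}
    - {"delta_pos": [0, 0, 0], "yaw": 0}
    - {"delta_pos": [0, 0, 0], "yaw": 0}
  grip: 1
  force: 40

```text
t: 27.48
tcp_pos: [0.5697, -0.2784, 0.1065]
tool_rot: [0.69, 0.722, -0.021, 0.041]
force: [0.7, 0.0, -0.4]
finger_gap: 0.183
```

Call:
send_rows:
  commands:
    - {"delta_pos": [0, 0, 0.8], "yaw": 0}
    - {"delta_pos": [0, 0, 0.8], "yaw": 0}
    - {"delta_pos": [0, 0, 0], "yaw": 0}

```text
t: 27.85
tcp_pos: [0.5697, -0.2784, 0.1239]
tool_rot: [0.69, 0.722, -0.021, 0.041]
force: [0.5, -1.2, -1.1]
finger_gap: 0.182
```

Lifted 17.4 mm; drawing off the peg, then transferring to lane3.

Call:
send_rows:
  commands:
    - {"delta_pos": [-1.5, -0.06, 0], "yaw": 0}
    - {"delta_pos": [-2, -0.09, 0], "yaw": 0}
    - {"delta_pos": [-2, -0.09, 0], "yaw": 0}
    - {"delta_pos": [-1, -0.04, 0], "yaw": 0}
    - {"delta_pos": [0, 0, 0], "yaw": 0}

```text
t: 28.48
tcp_pos: [0.499, -0.2803, 0.1236]
tool_rot: [0.69, 0.722, -0.022, 0.039]
force: [0.7, -0.6, -0.6]
finger_gap: 0.18
```

Call:
send_rows:
  commands:
    - {"delta_pos": [0, 1, 2], "yaw": 0.012}
    - {"delta_pos": [0.3, 3, 1], "yaw": 0}
    - {"delta_pos": [0.3, 4, 0], "yaw": 0}
    - {"delta_pos": [0.3, 5, 0], "yaw": 0}
    - {"delta_pos": [0.3, 5, 0], "yaw": 0}
    - {"delta_pos": [0.3, 5, 0], "yaw": 0}
    - {"delta_pos": [0.3, 5, 0], "yaw": 0}
    - {"delta_pos": [0.3, 5, 0], "yaw": 0}
    - {"delta_pos": [0, 5, 0], "yaw": 0}
    - {"delta_pos": [0, 4, 0], "yaw": 0}

```text
t: 29.72
tcp_pos: [0.5296, 0.1485, 0.1566]
tool_rot: [0.688, 0.724, -0.017, 0.047]
force: [0.0, 0.4, -0.7]
finger_gap: 0.179
```

Call:
send_rows:
  commands:
    - {"delta_pos": [0, 1, 0], "yaw": 0}
    - {"delta_pos": [0, 0, 0], "yaw": 0}
    - {"delta_pos": [0, 0, 0], "yaw": 0}

```text
t: 30.1
tcp_pos: [0.5304, 0.1607, 0.1566]
tool_rot: [0.686, 0.726, -0.016, 0.048]
force: [0.2, -0.2, -0.5]
finger_gap: 0.181
```

Call:
send_rows:
  commands:
    - {"delta_pos": [-0.5, 1.2, 0], "yaw": 0}
    - {"delta_pos": [0, 1.2, -1], "yaw": 0}
    - {"delta_pos": [0, 0, -1.5], "yaw": 0}
    - {"delta_pos": [0, 0, -0.8], "yaw": 0}
    - {"delta_pos": [0, 0, 0], "yaw": 0}

```text
t: 30.72
tcp_pos: [0.5248, 0.1834, 0.1205]
tool_rot: [0.687, 0.725, -0.017, 0.047]
force: [0.3, -0.5, -1.2]
finger_gap: 0.184
```

Call:
send_rows:
  commands:
    - {"delta_pos": [0, 0.1, -0.4], "yaw": 0}
    - {"delta_pos": [0, 0, -0.25], "yaw": 0}
    - {"delta_pos": [0.15, 0.01, 0.03], "yaw": 0}
    - {"delta_pos": [0, 0, -0.1], "yaw": 0}

```text
t: 31.22
tcp_pos: [0.5274, 0.1845, 0.1153]
tool_rot: [0.688, 0.724, -0.016, 0.048]
force: [0.7, -0.4, 3.9]
finger_gap: 0.183
```

Call:
send_rows:
  commands:
    - {"delta_pos": [0.15, 0.01, 0.03], "yaw": 0}
    - {"delta_pos": [0, 0, -0.1], "yaw": 0}
    - {"delta_pos": [0.15, 0.01, 0.03], "yaw": 0}
    - {"delta_pos": [0, 0, -0.1], "yaw": 0}
    - {"delta_pos": [0.15, 0.01, 0.03], "yaw": 0}
    - {"delta_pos": [0, 0, -0.1], "yaw": 0}

```text
t: 31.98
tcp_pos: [0.5332, 0.1848, 0.1152]
tool_rot: [0.688, 0.724, -0.015, 0.049]
force: [-1.7, 0.0, 12.2]
finger_gap: 0.176
```

Call:
send_rows:
  commands:
    - {"delta_pos": [0.15, 0.01, 0.03], "yaw": 0}
    - {"delta_pos": [0, 0, -0.1], "yaw": 0}
    - {"delta_pos": [0.5, 0.03, 0.05], "yaw": 0}
    - {"delta_pos": [0.5, 0.03, 0.02], "yaw": 0}
    - {"delta_pos": [0.2, 0.01, 0], "yaw": 0}
    - {"delta_pos": [0, 0, -0.12], "yaw": 0}

```text
t: 32.72
tcp_pos: [0.5464, 0.1856, 0.1151]
tool_rot: [0.688, 0.724, -0.017, 0.049]
force: [-4.3, 0.4, 15.3]
finger_gap: 0.179
```

Call:
send_rows:
  commands:
    - {"delta_pos": [0.2, 0.01, 0.04], "yaw": 0}
    - {"delta_pos": [0, 0, -0.1], "yaw": 0}
    - {"delta_pos": [0.15, 0.01, 0.03], "yaw": 0}
    - {"delta_pos": [0, 0, -0.1], "yaw": 0}
    - {"delta_pos": [0.15, 0.01, 0.03], "yaw": 0}
    - {"delta_pos": [0, 0, -0.1], "yaw": 0}

```text
t: 33.48
tcp_pos: [0.5525, 0.1859, 0.1152]
tool_rot: [0.688, 0.724, -0.016, 0.049]
force: [-3.3, 0.0, 12.7]
finger_gap: 0.18
```

Call:
send_rows:
  commands:
    - {"delta_pos": [0.1, 0.01, 0.03], "yaw": 0}
    - {"delta_pos": [0, 0, -0.1], "yaw": 0}
    - {"delta_pos": [0.15, 0.01, 0.03], "yaw": 0}
    - {"delta_pos": [0, 0, -0.1], "yaw": 0}
    - {"delta_pos": [0.15, 0.01, 0.03], "yaw": 0}
    - {"delta_pos": [0, 0, -0.1], "yaw": 0}

```text
t: 34.22
tcp_pos: [0.557, 0.1862, 0.1151]
tool_rot: [0.687, 0.724, -0.016, 0.05]
force: [-3.2, 0.4, 13.1]
finger_gap: 0.182
```

Call:
send_rows:
  commands:
    - {"delta_pos": [0.15, 0.01, 0.03], "yaw": 0}
    - {"delta_pos": [0, 0, -0.1], "yaw": 0}
    - {"delta_pos": [0.5, 0.03, 0.05], "yaw": 0}
    - {"delta_pos": [0.5, 0.03, 0.02], "yaw": 0}
    - {"delta_pos": [0.1, 0.01, 0], "yaw": 0}
    - {"delta_pos": [0, 0, -0.12], "yaw": 0}

```text
t: 34.98
tcp_pos: [0.5697, 0.1869, 0.1152]
tool_rot: [0.688, 0.724, -0.017, 0.05]
force: [-4.9, 0.8, 15.3]
finger_gap: 0.177
```

Call:
send_rows:
  commands:
    - {"delta_pos": [0.15, 0.01, 0.03], "yaw": 0}
    - {"delta_pos": [0, 0, -0.1], "yaw": 0}
    - {"delta_pos": [0.15, 0.01, 0.03], "yaw": 0}
    - {"delta_pos": [0, 0, -0.1], "yaw": 0}
    - {"delta_pos": [0.15, 0.01, 0.03], "yaw": 0}
    - {"delta_pos": [0, 0, -0.1], "yaw": 0}

```text
t: 35.72
tcp_pos: [0.5759, 0.1873, 0.1151]
tool_rot: [0.688, 0.724, -0.016, 0.051]
force: [-2.7, -0.3, 12.9]
finger_gap: 0.179
```

Call:
send_rows:
  commands:
    - {"delta_pos": [0.15, 0.01, 0.03], "yaw": 0}
    - {"delta_pos": [0, 0, -0.1], "yaw": 0}
    - {"delta_pos": [0.15, 0.01, 0.03], "yaw": 0}
    - {"delta_pos": [0, 0, -0.1], "yaw": 0}
    - {"delta_pos": [0.15, 0.01, 0.03], "yaw": 0}
    - {"delta_pos": [0, 0, -0.1], "yaw": 0}

```text
t: 36.48
tcp_pos: [0.5816, 0.1874, 0.1108]
tool_rot: [0.688, 0.724, -0.016, 0.051]
force: [1.0, 0.6, -1.4]
finger_gap: 0.184
```

Dropped in on lane3 as well. Lowering and releasing.

Call:
send_rows:
  commands:
    - {"delta_pos": [0, 0, -0.4], "yaw": 0}
    - {"delta_pos": [0, 0, -0.3], "yaw": 0}
    - {"delta_pos": [0, 0, 0], "yaw": 0}

```text
t: 36.85
tcp_pos: [0.5813, 0.1874, 0.1031]
tool_rot: [0.688, 0.724, -0.016, 0.051]
force: [-0.1, -0.1, -0.9]
finger_gap: 0.176
```

Call:
send_rows:
  commands:
    - {"delta_pos": [0, 0, -0.2], "yaw": 0}
    - {"delta_pos": [0, 0, 0], "yaw": 0}

```text
t: 37.1
tcp_pos: [0.5818, 0.1875, 0.1019]
tool_rot: [0.687, 0.724, -0.015, 0.051]
force: [-0.1, 0.1, -1.2]
finger_gap: 0.182
```

Call:
send_rows:
  commands:
    - {"delta_pos": [0, 0, 0], "yaw": 0}
    - {"delta_pos": [0, 0, 0], "yaw": 0}
    - {"delta_pos": [0, 0, 0], "yaw": 0}
    - {"delta_pos": [0, 0, 2], "yaw": 0}
    - {"delta_pos": [0, 0, 4], "yaw": 0}
    - {"delta_pos": [0, -2, 3], "yaw": 0}
    - {"delta_pos": [0, -4, 0], "yaw": 0}
    - {"delta_pos": [0, -5, 0], "yaw": 0}
    - {"delta_pos": [0, -5, 0], "yaw": 0}
    - {"delta_pos": [0, -5, 0], "yaw": 0}
  grip: 0.1

```text
t: 38.35
tcp_pos: [0.5822, -0.0244, 0.1952]
tool_rot: [0.684, 0.727, -0.014, 0.053]
force: [-0.1, 0.1, -0.0]
finger_gap: 0.45
```

Call:
send_rows:
  commands:
    - {"delta_pos": [0, -5, 0], "yaw": 0}
    - {"delta_pos": [0, -5, 0], "yaw": 0}
    - {"delta_pos": [0, -5, 0], "yaw": 0}
    - {"delta_pos": [0, -5, 0], "yaw": 0}
    - {"delta_pos": [0, -4, 0], "yaw": 0}
    - {"delta_pos": [0, -3, 0], "yaw": 0}
    - {"delta_pos": [0, -2, 0], "yaw": 0}
    - {"delta_pos": [0, 0, 0], "yaw": 0}
    - {"delta_pos": [0, 0, 0], "yaw": 0}

```text
t: 39.48
tcp_pos: [0.5805, -0.3271, 0.1948]
tool_rot: [0.686, 0.725, -0.014, 0.053]
force: [0.8, -0.5, -0.4]
finger_gap: 0.451
```

```bash
python3 look.py k2c .575 .20 .06 50;python3 -c "
from h import *
print(proj('side',[[.583,.188,.135],[.583,.2385,.135]]))
s=cv2.imread('pics/k2cside.png')[205:265,325:400];a=cv2.imread('pics/k2c.png')
cv2.imwrite('pics/k2d.png',np.hstack([a[:,400:],cv2.resize(s,(400,320),interpolation=cv2.INTER_CUBIC)[:,:].copy() if 0 else cv2.copyMakeBorder(cv2.resize(s,(400,320),interpolation=cv2.INTER_CUBIC),0,80,0,0,0)]))
print(proj('side',[[.5754,-.3406,.14],[.583,-.4053,.14]]))"
```

```text
[ 0.5805 -0.3271  0.1948] [ 0.686  0.725 -0.014  0.053] [ 0.8 -0.5 -0.4] 0.451
top px= [197.4 179.9] scale 4.0
side px= [240.9 161.9] scale 4.0
[[244.7476234  140.68423351]
 [235.17026092 132.78519503]]
[[378.00164243 252.17927569]
 [403.56705854 269.5349036 ]]
```

View pics/k2d.png

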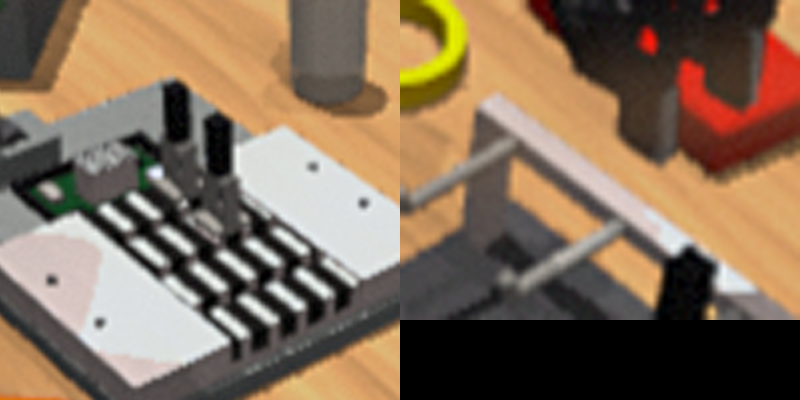

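Both placed keys are upright: handle tops at crop (177,85) and (218,117), as projected. The third key's handle is at (690,260). Descending on key 3.

Call:
send_rows:
  commands:
    - {"delta_pos": [-0.4, -1.5, -1], "yaw": -0.008}
    - {"delta_pos": [0, 0, -2], "yaw": 0}
    - {"delta_pos": [0, 0, -2], "yaw": 0}
    - {"delta_pos": [0, 0, 0], "yaw": 0}

```text
t: 40.08
tcp_pos: [0.5763, -0.3415, 0.1427]
tool_rot: [0.688, 0.724, -0.014, 0.053]
force: [0.9, 1.2, 0.6]
finger_gap: 0.451
```

Call:
send_rows:
  commands:
    - {"delta_pos": [0, -0.2, 0], "yaw": 0}
    - {"delta_pos": [0, 0, -1.7], "yaw": 0}
    - {"delta_pos": [0, 0, -1.5], "yaw": 0}
    - {"delta_pos": [0, 0, 0], "yaw": 0}

```text
t: 40.58
tcp_pos: [0.5768, -0.3444, 0.1098]
tool_rot: [0.688, 0.724, -0.014, 0.055]
force: [-0.6, -0.1, -0.5]
finger_gap: 0.448
```

Call:
send_rows:
  commands:
    - {"delta_pos": [0, 0, -0.4], "yaw": 0}
    - {"delta_pos": [0, 0, 0], "yaw": 0}

```text
t: 40.83
tcp_pos: [0.577, -0.3445, 0.1056]
tool_rot: [0.688, 0.724, -0.014, 0.055]
force: [-0.0, -0.1, 0.6]
finger_gap: 0.452
```

Call:
send_rows:
  commands:
    - {"delta_pos": [0, 0, 0], "yaw": 0}
    - {"delta_pos": [0, 0, 0], "yaw": 0}
    - {"delta_pos": [0, 0, 0], "yaw": 0}
  grip: 1
  force: 40

```text
t: 41.2
tcp_pos: [0.5773, -0.3446, 0.1062]
tool_rot: [0.688, 0.724, -0.014, 0.055]
force: [0.2, 0.2, -1.6]
finger_gap: 0.178
```

Call:
send_rows:
  commands:
    - {"delta_pos": [0, 0, 0.8], "yaw": 0}
    - {"delta_pos": [0, 0, 0.8], "yaw": 0}
    - {"delta_pos": [0, 0, 0], "yaw": 0}

```text
t: 41.58
tcp_pos: [0.5775, -0.3447, 0.1237]
tool_rot: [0.688, 0.724, -0.014, 0.055]
force: [0.4, 0.3, -1.6]
finger_gap: 0.181
```

Call:
send_rows:
  commands:
    - {"delta_pos": [-1.5, -0.06, 0], "yaw": 0}
    - {"delta_pos": [-2, -0.09, 0], "yaw": 0}
    - {"delta_pos": [-2, -0.09, 0], "yaw": 0}
    - {"delta_pos": [-1, -0.04, 0], "yaw": 0}
    - {"delta_pos": [0, 0, 0], "yaw": 0}

```text
t: 42.2
tcp_pos: [0.507, -0.3467, 0.1234]
tool_rot: [0.688, 0.724, -0.014, 0.054]
force: [1.1, -0.3, -0.9]
finger_gap: 0.181
```

Call:
send_rows:
  commands:
    - {"delta_pos": [0, 1, 2], "yaw": 0.01}
    - {"delta_pos": [0.3, 3, 1], "yaw": 0}
    - {"delta_pos": [0.3, 4, 0], "yaw": 0}
    - {"delta_pos": [0.3, 5, 0], "yaw": 0}
    - {"delta_pos": [0.3, 5, 0], "yaw": 0}
    - {"delta_pos": [0.3, 5, 0], "yaw": 0}
    - {"delta_pos": [0.3, 5, 0], "yaw": 0}
    - {"delta_pos": [0.3, 5, 0], "yaw": 0}
    - {"delta_pos": [0.3, 5, 0], "yaw": 0}
    - {"delta_pos": [0.3, 4, 0], "yaw": 0}

```text
t: 43.45
tcp_pos: [0.5446, 0.0869, 0.1697]
tool_rot: [0.683, 0.727, -0.007, 0.068]
force: [-0.0, -0.4, -1.7]
finger_gap: 0.178
```

Call:
send_rows:
  commands:
    - {"delta_pos": [0, 2, 0], "yaw": 0}
    - {"delta_pos": [0, 1, 0], "yaw": 0}
    - {"delta_pos": [0, 0, 0], "yaw": 0}
    - {"delta_pos": [0, 0, 0], "yaw": 0}

```text
t: 43.95
tcp_pos: [0.5461, 0.123, 0.1741]
tool_rot: [0.68, 0.73, -0.004, 0.07]
force: [-0.3, 0.6, -1.4]
finger_gap: 0.181
```

Call:
send_rows:
  commands:
    - {"delta_pos": [-0.8, 0.7, 0], "yaw": -0.015}
    - {"delta_pos": [-0.8, 0.4, -1], "yaw": 0}
    - {"delta_pos": [0, 0, -2], "yaw": 0}
    - {"delta_pos": [0, 0, -2], "yaw": 0}
    - {"delta_pos": [0, 0, 0], "yaw": 0}
    - {"delta_pos": [0, 0, 0], "yaw": 0}

```text
t: 44.7
tcp_pos: [0.5262, 0.1323, 0.1213]
tool_rot: [0.687, 0.723, -0.006, 0.069]
force: [0.7, 0.0, -0.7]
finger_gap: 0.178
```

Call:
send_rows:
  commands:
    - {"delta_pos": [0, 0.4, -0.3], "yaw": 0}
    - {"delta_pos": [0, 0, -0.3], "yaw": 0}
    - {"delta_pos": [0, 0, -0.1], "yaw": 0}

```text
t: 45.08
tcp_pos: [0.5271, 0.1367, 0.1153]
tool_rot: [0.687, 0.723, -0.005, 0.07]
force: [0.8, 0.1, -0.6]
finger_gap: 0.181
```

Call:
send_rows:
  commands:
    - {"delta_pos": [0.3, 0.02, -0.1], "yaw": 0}
    - {"delta_pos": [0.3, 0.02, -0.08], "yaw": 0}
    - {"delta_pos": [0.3, 0.02, -0.08], "yaw": 0}
    - {"delta_pos": [0.3, 0.02, -0.08], "yaw": 0}

```text
t: 45.58
tcp_pos: [0.5303, 0.1369, 0.1147]
tool_rot: [0.688, 0.723, -0.013, 0.064]
force: [-6.6, 0.7, 11.2]
finger_gap: 0.183
```

Call:
send_rows:
  commands:
    - {"delta_pos": [0.3, 0.02, -0.08], "yaw": 0}
    - {"delta_pos": [0.3, 0.02, -0.08], "yaw": 0}
    - {"delta_pos": [0.3, 0.02, -0.08], "yaw": 0}
    - {"delta_pos": [0.3, 0.02, -0.08], "yaw": 0}
    - {"delta_pos": [0.3, 0.02, -0.08], "yaw": 0}
    - {"delta_pos": [0.3, 0.02, -0.08], "yaw": 0}
    - {"delta_pos": [0.3, 0.02, -0.08], "yaw": 0}
    - {"delta_pos": [0.3, 0.02, -0.08], "yaw": 0}

```text
t: 46.58
tcp_pos: [0.5334, 0.1374, 0.1148]
tool_rot: [0.688, 0.723, -0.032, 0.05]
force: [-6.1, -0.6, 9.5]
finger_gap: 0.179
```

Call:
send_rows:
  commands:
    - {"delta_pos": [0.5, 0.03, 0.06], "yaw": 0}
    - {"delta_pos": [0.4, 0.02, 0.02], "yaw": 0}
    - {"delta_pos": [0, 0, -0.12], "yaw": 0}
    - {"delta_pos": [0.15, 0.01, 0.03], "yaw": 0}
    - {"delta_pos": [0, 0, -0.1], "yaw": 0}

```text
t: 47.2
tcp_pos: [0.5461, 0.138, 0.1147]
tool_rot: [0.688, 0.723, -0.031, 0.051]
force: [-1.9, 0.1, 11.1]
finger_gap: 0.183
```

Call:
send_rows:
  commands:
    - {"delta_pos": [0.15, 0.01, 0.03], "yaw": 0}
    - {"delta_pos": [0, 0, -0.1], "yaw": 0}
    - {"delta_pos": [0.15, 0.01, 0.03], "yaw": 0}
    - {"delta_pos": [0, 0, -0.1], "yaw": 0}
    - {"delta_pos": [0.15, 0.01, 0.03], "yaw": 0}
    - {"delta_pos": [0, 0, -0.1], "yaw": 0}

```text
t: 47.95
tcp_pos: [0.5517, 0.1382, 0.1147]
tool_rot: [0.688, 0.723, -0.03, 0.052]
force: [-1.8, -0.1, 12.2]
finger_gap: 0.178
```

Call:
send_rows:
  commands:
    - {"delta_pos": [0.15, 0.01, 0.03], "yaw": 0}
    - {"delta_pos": [0, 0, -0.1], "yaw": 0}
    - {"delta_pos": [0.15, 0.01, 0.03], "yaw": 0}
    - {"delta_pos": [0, 0, -0.1], "yaw": 0}
    - {"delta_pos": [0.5, 0.03, 0.06], "yaw": 0}
    - {"delta_pos": [0.4, 0.02, 0.02], "yaw": 0}
    - {"delta_pos": [0, 0, -0.12], "yaw": 0}

```text
t: 48.82
tcp_pos: [0.5649, 0.1387, 0.1147]
tool_rot: [0.688, 0.723, -0.03, 0.053]
force: [-4.6, 0.5, 15.9]
finger_gap: 0.181
```

Call:
send_rows:
  commands:
    - {"delta_pos": [0.15, 0.01, 0.03], "yaw": 0}
    - {"delta_pos": [0, 0, -0.1], "yaw": 0}
    - {"delta_pos": [0.15, 0.01, 0.03], "yaw": 0}
    - {"delta_pos": [0, 0, -0.1], "yaw": 0}

```text
t: 49.32
tcp_pos: [0.5683, 0.1388, 0.1147]
tool_rot: [0.688, 0.723, -0.03, 0.053]
force: [-2.4, 0.8, 12.1]
finger_gap: 0.179
```

Foot at ≈ 0.571; probing across the 0.576 band.

Call:
send_rows:
  commands:
    - {"delta_pos": [0.15, 0.01, 0.03], "yaw": 0}
    - {"delta_pos": [0, 0, -0.1], "yaw": 0}
    - {"delta_pos": [0.15, 0.01, 0.03], "yaw": 0}
    - {"delta_pos": [0, 0, -0.1], "yaw": 0}
    - {"delta_pos": [0.15, 0.01, 0.03], "yaw": 0}
    - {"delta_pos": [0, 0, -0.1], "yaw": 0}

```text
t: 50.08
tcp_pos: [0.5737, 0.139, 0.1134]
tool_rot: [0.688, 0.723, -0.03, 0.054]
force: [1.2, 0.5, 0.3]
finger_gap: 0.18
```

Dropped. Lowering to home.

Call:
send_rows:
  commands:
    - {"delta_pos": [0, 0, -0.4], "yaw": 0}
    - {"delta_pos": [0, 0, -0.4], "yaw": 0}
    - {"delta_pos": [0, 0, -0.2], "yaw": 0}
    - {"delta_pos": [0, 0, 0], "yaw": 0}

```text
t: 50.58
tcp_pos: [0.5741, 0.1389, 0.1012]
tool_rot: [0.688, 0.723, -0.03, 0.054]
force: [-0.8, -0.3, 2.7]
finger_gap: 0.181
```

Call:
send_rows:
  commands:
    - {"delta_pos": [0, 0, 0], "yaw": 0}
    - {"delta_pos": [0, 0, 0], "yaw": 0}
    - {"delta_pos": [0, 0, 0], "yaw": 0}
    - {"delta_pos": [0, 0, 2], "yaw": 0}
    - {"delta_pos": [0, 0, 4], "yaw": 0}
    - {"delta_pos": [0, -2, 3], "yaw": 0}
    - {"delta_pos": [0, -4, 0], "yaw": 0}
    - {"delta_pos": [0, -5, 0], "yaw": 0}
    - {"delta_pos": [0, -5, 0], "yaw": 0}
    - {"delta_pos": [0, -5, 0], "yaw": 0}
  grip: 0.1

```text
t: 51.82
tcp_pos: [0.5743, -0.0729, 0.1954]
tool_rot: [0.685, 0.726, -0.028, 0.056]
force: [0.0, -0.3, -0.1]
finger_gap: 0.453
```

Call:
send_rows:
  commands:
    - {"delta_pos": [0, -5, 0], "yaw": 0}
    - {"delta_pos": [0, -5, 0], "yaw": 0}
    - {"delta_pos": [0, -5, 0], "yaw": 0}
    - {"delta_pos": [0, -5, 0], "yaw": 0}
    - {"delta_pos": [0, -4, 0], "yaw": 0}
    - {"delta_pos": [0, -3, 0], "yaw": 0}
    - {"delta_pos": [0, -3, 0], "yaw": 0}
    - {"delta_pos": [0, -1, 0], "yaw": 0}
    - {"delta_pos": [0, 0, 0], "yaw": 0}

```text
t: 52.95
tcp_pos: [0.5719, -0.3968, 0.1956]
tool_rot: [0.687, 0.724, -0.028, 0.057]
force: [-0.3, 0.8, -0.6]
finger_gap: 0.448
```

```bash
python3 look.py k3c .575 .18 .06 50;python3 -c "
from h import *
print(proj('side',[[.576,.140,.135]]))
s=cv2.imread('pics/k3cside.png')[215:290,345:439];a=cv2.imread('pics/k3c.png')
cv2.imwrite('pics/k3d.png',np.hstack([a[:,400:],cv2.copyMakeBorder(cv2.resize(s,(400,320),interpolation=cv2.INTER_CUBIC),0,80,0,0,0)]))
print(proj('side',[[.583,-.4065,.14]]))"
```

```text
[ 0.5719 -0.3968  0.1956] [ 0.687  0.724 -0.028  0.057] [-0.3  0.8 -0.6] 0.448
top px= [204.1 179.9] scale 4.0
side px= [244.6 165.2] scale 4.0
[[252.11072731 149.33629665]]
[[404.01065326 269.89878588]]
```

View pics/k3d.png

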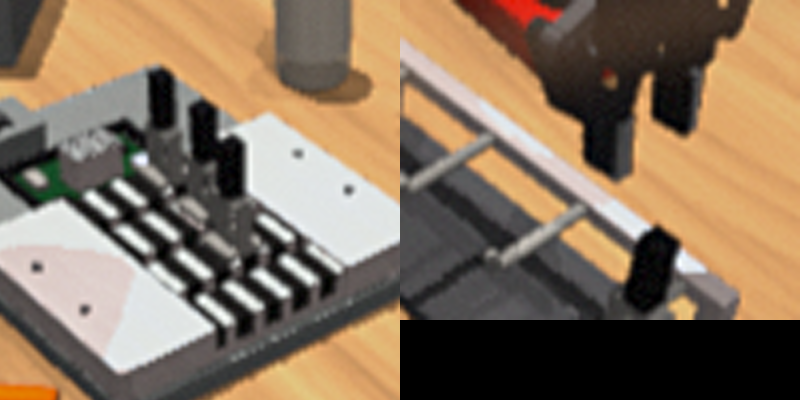

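Three keys stand upright in lanes 4, 3 and 2. The last handle is at crop (658,240), px ≈ (405.6,271.3), about 1.5 px from the prediction, the same as for key 3.

Call:
send_rows:
  commands:
    - {"delta_pos": [1, -1, -1], "yaw": -0.005}
    - {"delta_pos": [0, 0, -2], "yaw": 0}
    - {"delta_pos": [0, 0, -2], "yaw": 0}
    - {"delta_pos": [0, 0, 0], "yaw": 0}

```text
t: 53.55
tcp_pos: [0.5854, -0.4029, 0.1432]
tool_rot: [0.687, 0.724, -0.027, 0.056]
force: [1.2, -0.1, 0.6]
finger_gap: 0.45
```

Call:
send_rows:
  commands:
    - {"delta_pos": [-0.1, -0.6, 0], "yaw": 0}
    - {"delta_pos": [0, 0, -1.7], "yaw": 0}
    - {"delta_pos": [0, 0, -1.5], "yaw": 0}
    - {"delta_pos": [0, 0, 0], "yaw": 0}

```text
t: 54.05
tcp_pos: [0.5856, -0.4096, 0.1105]
tool_rot: [0.687, 0.724, -0.027, 0.058]
force: [-0.7, -0.2, -0.7]
finger_gap: 0.453
```

Call:
send_rows:
  commands:
    - {"delta_pos": [0, 0, -0.4], "yaw": 0}
    - {"delta_pos": [0, 0, 0], "yaw": 0}

```text
t: 54.3
tcp_pos: [0.5857, -0.4097, 0.1063]
tool_rot: [0.687, 0.724, -0.027, 0.058]
force: [-0.3, 0.4, 0.1]
finger_gap: 0.45
```

Call:
send_rows:
  commands:
    - {"delta_pos": [0, 0, 0], "yaw": 0}
    - {"delta_pos": [0, 0, 0], "yaw": 0}
    - {"delta_pos": [0, 0, 0], "yaw": 0}
  grip: 1
  force: 40

```text
t: 54.68
tcp_pos: [0.5861, -0.4099, 0.1071]
tool_rot: [0.687, 0.724, -0.027, 0.059]
force: [-0.3, 0.6, -1.2]
finger_gap: 0.178
```

Call:
send_rows:
  commands:
    - {"delta_pos": [0, 0, 0.8], "yaw": 0}
    - {"delta_pos": [0, 0, 0.8], "yaw": 0}
    - {"delta_pos": [0, 0, 0], "yaw": 0}

```text
t: 55.05
tcp_pos: [0.5862, -0.41, 0.1246]
tool_rot: [0.687, 0.724, -0.027, 0.059]
force: [-0.5, -0.9, -1.2]
finger_gap: 0.179
```

Call:
send_rows:
  commands:
    - {"delta_pos": [-1.5, -0.06, 0], "yaw": 0}
    - {"delta_pos": [-2, -0.09, 0], "yaw": 0}
    - {"delta_pos": [-2, -0.09, 0], "yaw": 0}
    - {"delta_pos": [-1, -0.04, 0], "yaw": 0}
    - {"delta_pos": [0, 0, 0], "yaw": 0}

```text
t: 55.68
tcp_pos: [0.5157, -0.412, 0.1242]
tool_rot: [0.687, 0.724, -0.028, 0.057]
force: [0.3, -1.1, -1.2]
finger_gap: 0.179
```

Call:
send_rows:
  commands:
    - {"delta_pos": [0, 1, 2], "yaw": 0}
    - {"delta_pos": [0, 3, 1], "yaw": 0}
    - {"delta_pos": [0, 4, 0], "yaw": 0}
    - {"delta_pos": [0, 5, 0], "yaw": 0}
    - {"delta_pos": [0, 5, 0], "yaw": 0}
    - {"delta_pos": [0, 5, 0], "yaw": 0}
    - {"delta_pos": [0, 5, 0], "yaw": 0}
    - {"delta_pos": [0, 5, 0], "yaw": 0}
    - {"delta_pos": [0, 5, 0], "yaw": 0}
    - {"delta_pos": [0, 5, 0], "yaw": 0}

```text
t: 56.92
tcp_pos: [0.5263, 0.03, 0.1708]
tool_rot: [0.687, 0.723, -0.022, 0.072]
force: [-0.3, -0.2, -1.4]
finger_gap: 0.179
```

Call:
send_rows:
  commands:
    - {"delta_pos": [0, 2, -0.5], "yaw": 0}
    - {"delta_pos": [0, 1, -1], "yaw": 0}
    - {"delta_pos": [0, 0, 0], "yaw": 0}
    - {"delta_pos": [0, 0, 0], "yaw": 0}

```text
t: 57.42
tcp_pos: [0.5282, 0.0662, 0.1594]
tool_rot: [0.684, 0.725, -0.019, 0.075]
force: [-0.1, 0.5, -0.6]
finger_gap: 0.179
```

Call:
send_rows:
  commands:
    - {"delta_pos": [-0.9, 1, 0], "yaw": 0}
    - {"delta_pos": [0, 0.8, -1], "yaw": 0}
    - {"delta_pos": [0, 0, -2], "yaw": 0}
    - {"delta_pos": [0, 0, -0.6], "yaw": 0}
    - {"delta_pos": [0, 0, 0], "yaw": 0}

```text
t: 58.05
tcp_pos: [0.5188, 0.0837, 0.1219]
tool_rot: [0.685, 0.724, -0.019, 0.075]
force: [0.7, -0.7, -0.1]
finger_gap: 0.181
```

Call:
send_rows:
  commands:
    - {"delta_pos": [0, 0, -0.4], "yaw": 0}
    - {"delta_pos": [0, 0, -0.2], "yaw": 0}
    - {"delta_pos": [0, 0, -0.1], "yaw": 0}
    - {"delta_pos": [0.3, 0.02, -0.1], "yaw": 0}
    - {"delta_pos": [0.3, 0.02, -0.08], "yaw": 0}
    - {"delta_pos": [0.3, 0.02, -0.08], "yaw": 0}
    - {"delta_pos": [0.3, 0.02, -0.08], "yaw": 0}
    - {"delta_pos": [0.3, 0.02, -0.08], "yaw": 0}
    - {"delta_pos": [0.3, 0.02, -0.08], "yaw": 0}
    - {"delta_pos": [0.3, 0.02, -0.08], "yaw": 0}

```text
t: 59.3
tcp_pos: [0.5225, 0.084, 0.1158]
tool_rot: [0.686, 0.724, -0.033, 0.065]
force: [-4.8, 1.3, 9.5]
finger_gap: 0.181
```

Call:
send_rows:
  commands:
    - {"delta_pos": [0.3, 0.02, -0.08], "yaw": 0}
    - {"delta_pos": [0.3, 0.02, -0.08], "yaw": 0}
    - {"delta_pos": [0.3, 0.02, -0.08], "yaw": 0}
    - {"delta_pos": [0.2, 0.02, 0.05], "yaw": 0}
    - {"delta_pos": [0, 0, -0.1], "yaw": 0}
    - {"delta_pos": [0.15, 0.01, 0.03], "yaw": 0}
    - {"delta_pos": [0, 0, -0.1], "yaw": 0}

```text
t: 60.18
tcp_pos: [0.5285, 0.0844, 0.1158]
tool_rot: [0.686, 0.724, -0.038, 0.061]
force: [-2.1, 0.5, 10.3]
finger_gap: 0.178
```

Call:
send_rows:
  commands:
    - {"delta_pos": [0.15, 0.01, 0.03], "yaw": 0}
    - {"delta_pos": [0, 0, -0.1], "yaw": 0}
    - {"delta_pos": [0.15, 0.01, 0.03], "yaw": 0}
    - {"delta_pos": [0, 0, -0.1], "yaw": 0}

```text
t: 60.68
tcp_pos: [0.5325, 0.0844, 0.1158]
tool_rot: [0.686, 0.724, -0.038, 0.062]
force: [-1.9, 0.1, 11.5]
finger_gap: 0.182
```

Call:
send_rows:
  commands:
    - {"delta_pos": [0.15, 0.01, 0.03], "yaw": 0}
    - {"delta_pos": [0, 0, -0.1], "yaw": 0}
    - {"delta_pos": [0.15, 0.01, 0.03], "yaw": 0}
    - {"delta_pos": [0, 0, -0.1], "yaw": 0}
    - {"delta_pos": [0.15, 0.01, 0.03], "yaw": 0}
    - {"delta_pos": [0, 0, -0.1], "yaw": 0}

```text
t: 61.42
tcp_pos: [0.5373, 0.0843, 0.1158]
tool_rot: [0.686, 0.724, -0.038, 0.063]
force: [-2.9, 0.5, 13.9]
finger_gap: 0.183
```

Past band 1 (foot ≈ 0.540). On to the 0.5606 band.

Call:
send_rows:
  commands:
    - {"delta_pos": [0.15, 0.01, 0.03], "yaw": 0}
    - {"delta_pos": [0, 0, -0.1], "yaw": 0}
    - {"delta_pos": [0.5, 0.03, 0.06], "yaw": 0}
    - {"delta_pos": [0.5, 0.03, 0.02], "yaw": 0}
    - {"delta_pos": [0.1, 0.01, 0], "yaw": 0}
    - {"delta_pos": [0, 0, -0.12], "yaw": 0}
    - {"delta_pos": [0.15, 0.01, 0.03], "yaw": 0}
    - {"delta_pos": [0, 0, -0.1], "yaw": 0}

```text
t: 62.42
tcp_pos: [0.5527, 0.0849, 0.1158]
tool_rot: [0.685, 0.724, -0.039, 0.064]
force: [-2.1, 1.2, 10.8]
finger_gap: 0.177
```

Call:
send_rows:
  commands:
    - {"delta_pos": [0.15, 0.01, 0.03], "yaw": 0}
    - {"delta_pos": [0, 0, -0.1], "yaw": 0}
    - {"delta_pos": [0.15, 0.01, 0.03], "yaw": 0}
    - {"delta_pos": [0, 0, -0.1], "yaw": 0}

```text
t: 62.92
tcp_pos: [0.5558, 0.0849, 0.1157]
tool_rot: [0.685, 0.724, -0.039, 0.064]
force: [-2.0, 0.5, 12.7]
finger_gap: 0.182
```

Call:
send_rows:
  commands:
    - {"delta_pos": [0.15, 0.01, 0.03], "yaw": 0}
    - {"delta_pos": [0, 0, -0.1], "yaw": 0}
    - {"delta_pos": [0.15, 0.01, 0.03], "yaw": 0}
    - {"delta_pos": [0, 0, -0.1], "yaw": 0}
    - {"delta_pos": [0.15, 0.01, 0.03], "yaw": 0}
    - {"delta_pos": [0, 0, -0.1], "yaw": 0}

```text
t: 63.68
tcp_pos: [0.5612, 0.0851, 0.1127]
tool_rot: [0.685, 0.724, -0.038, 0.065]
force: [-0.4, 0.6, -1.5]
finger_gap: 0.177
```

Call:
send_rows:
  commands:
    - {"delta_pos": [0, 0, -0.4], "yaw": 0}
    - {"delta_pos": [0, 0, -0.4], "yaw": 0}
    - {"delta_pos": [0, 0, -0.1], "yaw": 0}
    - {"delta_pos": [0, 0, 0], "yaw": 0}

```text
t: 64.18
tcp_pos: [0.561, 0.085, 0.1024]
tool_rot: [0.685, 0.724, -0.039, 0.065]
force: [-0.6, -0.1, 0.3]
finger_gap: 0.18
```

Call:
send_rows:
  commands:
    - {"delta_pos": [0, 0, 0], "yaw": 0}
    - {"delta_pos": [0, 0, 0], "yaw": 0}
    - {"delta_pos": [0, 0, 0], "yaw": 0}
    - {"delta_pos": [0, 0, 2], "yaw": 0}
    - {"delta_pos": [0, 0, 4], "yaw": 0}
    - {"delta_pos": [-2, 0, 4], "yaw": 0}
    - {"delta_pos": [-4, 0, 1], "yaw": 0}
    - {"delta_pos": [-4, 0, 0], "yaw": 0}
    - {"delta_pos": [-3, 0, 0], "yaw": 0}
    - {"delta_pos": [0, 0, 0], "yaw": 0}
  grip: 0.1

```text
t: 65.42
tcp_pos: [0.4286, 0.0849, 0.217]
tool_rot: [0.685, 0.724, -0.037, 0.066]
force: [0.2, -0.3, 0.0]
finger_gap: 0.451
```

```bash
python3 look.py f1 .54 .25 .06 60; python3 -c "
from h import *
print(proj('side',[[.563,.088,.135],[.576,.140,.135],[.583,.188,.135],[.583,.2385,.135]]))"
```

```text
[0.4286 0.0849 0.217 ] [ 0.685  0.724 -0.037  0.066] [ 0.2 -0.3  0. ] 0.451
top px= [180.2 191.4] scale 3.3333333333333335
side px= [221.5 157.7] scale 3.3333333333333335
[[258.80395206 159.86576288]
 [252.11072731 149.33629665]
 [244.7476234  140.68423351]
 [235.17026092 132.78519503]]
```

View pics/f1.png

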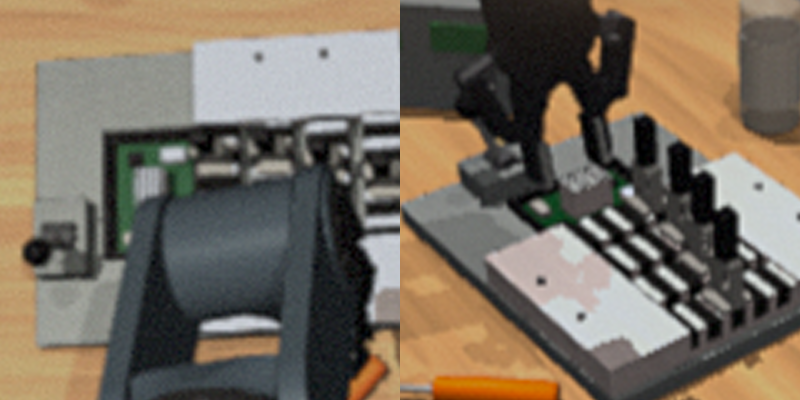

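All four keys stand in their rails and the board is in. The lever ball is at top crop (38,253). Locating it.

```bash
python3 - <<'E'
from h import *
t=(131.4,207.2);s=(182.2,126)
for z in(.105,.11,.115,.12): print(z,onz('top',[t],z)[0].round(4),onz('side',[s],z)[0].round(4))
u=lambda x,y:(180.2+(x-200)/3.3333,191.4+(y-200)/3.3333)
print('block corners top z.03',onz('top',[u(38,200),u(97,200),u(97,275),u(38,275)],.042)[:,:2].round(4).tolist())
# dark ball blobs
for n,p in(('top',t),('side',s)):
    im=cv2.imread(f'pics/b2{n}.png' if n=='side' else 'pics/f1top.png');x,y=map(int,p);c=im[y-10:y+11,x-10:x+11].max(2)
    k,l,st,ce=cv2.connectedComponentsWithStats(cv2.inRange(c,0,50));print(n,[(st[i,4],st[i,2:4],(ce[i]+[x-10,y-10]).round(1)) for i in range(1,k) if st[i,4]>8])
E
```

```text
0.105 [0.484  0.3801 0.105 ] [0.4967 0.4036 0.105 ]
0.11 [0.4831 0.3785 0.11  ] [0.4933 0.3957 0.11  ]
0.115 [0.4822 0.377  0.115 ] [0.4898 0.3878 0.115 ]
0.12 [0.4813 0.3754 0.12  ] [0.4864 0.3798 0.12  ]
block corners top z.03 [[0.5437, 0.4023], [0.5438, 0.3478], [0.4752, 0.3441], [0.4749, 0.3981]]
top [(np.int32(53), array([14,  7], dtype=int32), array([132.6, 206.5]))]
side [(np.int32(99), array([10, 14], dtype=int32), array([182.4, 126.9]))]
```

Call:
send_rows:
  commands:
    - {"delta_pos": [0, 2, 0], "yaw": 0}
    - {"delta_pos": [0, 4, 0], "yaw": 0}
    - {"delta_pos": [0, 5, 0], "yaw": 0}
    - {"delta_pos": [0, 5, 0], "yaw": 0}
    - {"delta_pos": [0, 5, 0], "yaw": 0}
    - {"delta_pos": [0, 4, 0], "yaw": 0}
    - {"delta_pos": [0, 2, 0], "yaw": 0}
    - {"delta_pos": [0, 0, 0], "yaw": 0}
    - {"delta_pos": [0, 0, 0], "yaw": 0}
  grip: 1
  force: 40

```text
t: 66.65
tcp_pos: [0.449, 0.3676, 0.2164]
tool_rot: [0.687, 0.722, -0.028, 0.072]
force: [0.3, 0.5, 0.5]
finger_gap: -0.001
```

Call:
send_rows:
  commands:
    - {"delta_pos": [-2.2, 0.9, 0], "yaw": 0}
    - {"delta_pos": [-0.5, 0, -2], "yaw": 0}
    - {"delta_pos": [0, 0, -3], "yaw": 0}
    - {"delta_pos": [0, 0, -3], "yaw": 0}
    - {"delta_pos": [0, 0, -2], "yaw": 0}
    - {"delta_pos": [0, 0, 0], "yaw": 0}

```text
t: 67.4
tcp_pos: [0.4156, 0.3734, 0.1157]
tool_rot: [0.69, 0.72, -0.029, 0.071]
force: [-0.5, 0.2, -0.5]
finger_gap: -0.002
```

Call:
send_rows:
  commands:
    - {"delta_pos": [0, 0.2, -1.9], "yaw": 0}
    - {"delta_pos": [1, 0, 0], "yaw": 0}
    - {"delta_pos": [1, 0, 0], "yaw": 0}
    - {"delta_pos": [0.8, 0.05, 0], "yaw": 0}
    - {"delta_pos": [0.8, 0.05, 0], "yaw": 0}

```text
t: 68.03
tcp_pos: [0.4552, 0.3775, 0.0986]
tool_rot: [0.69, 0.72, -0.027, 0.072]
force: [-0.6, 0.0, 0.3]
finger_gap: -0.002
```

```bash
python3 look.py l1 .49 .375 .1 30
```

```text
[0.4552 0.3775 0.0986] [ 0.69   0.72  -0.027  0.072] [-0.6  0.   0.3] -0.002
top px= [133.8 205.5] scale 6.666666666666667
side px= [184.8 132.2] scale 6.666666666666667
```

View pics/l1.png

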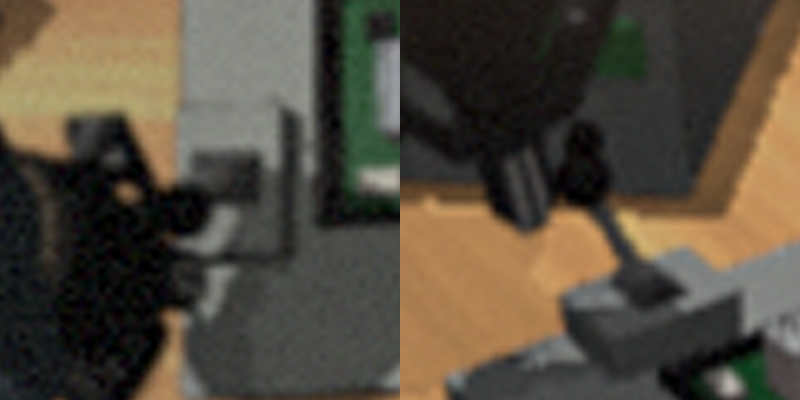

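The fingers stand right behind the ball (side crop: fingertip (525,200), ball (583,165)). Pushing along holder +x.

Call:
send_rows:
  commands:
    - {"delta_pos": [0.7, 0.04, 0], "yaw": 0}
    - {"delta_pos": [0.7, 0.04, 0], "yaw": 0}
    - {"delta_pos": [0.7, 0.04, 0], "yaw": 0}
    - {"delta_pos": [0.7, 0.04, 0], "yaw": 0}

```text
t: 68.62
tcp_pos: [0.4834, 0.3789, 0.0986]
tool_rot: [0.69, 0.72, -0.028, 0.071]
force: [-0.1, -0.4, 1.1]
finger_gap: -0.002
```

Call:
send_rows:
  commands:
    - {"delta_pos": [0.7, 0.04, 0], "yaw": 0}
    - {"delta_pos": [0.7, 0.04, 0], "yaw": 0}
    - {"delta_pos": [0.7, 0.04, 0], "yaw": 0}
    - {"delta_pos": [0.5, 0.04, 0], "yaw": 0}

```text
t: 69.12
tcp_pos: [0.5114, 0.3805, 0.098]
tool_rot: [0.69, 0.72, -0.028, 0.071]
force: [-0.3, 1.0, -1.6]
finger_gap: -0.002
```

Call:
send_rows:
  commands:
    - {"delta_pos": [0.4, 0.02, 0], "yaw": 0}
    - {"delta_pos": [0.4, 0.02, 0], "yaw": 0}

```text
t: 69.38
tcp_pos: [0.5194, 0.3807, 0.0974]
tool_rot: [0.69, 0.72, -0.029, 0.071]
force: [-0.9, 0.0, -0.6]
finger_gap: -0.001
```

```bash
python3 look.py l2 .52 .375 .1 35
```

```text
[0.5194 0.3807 0.0974] [ 0.69   0.72  -0.029  0.071] [-0.9  0.  -0.6] -0.001
top px= [134.4 195.2] scale 5.714285714285714
side px= [193.8 129.3] scale 5.714285714285714
```

View pics/l2.png

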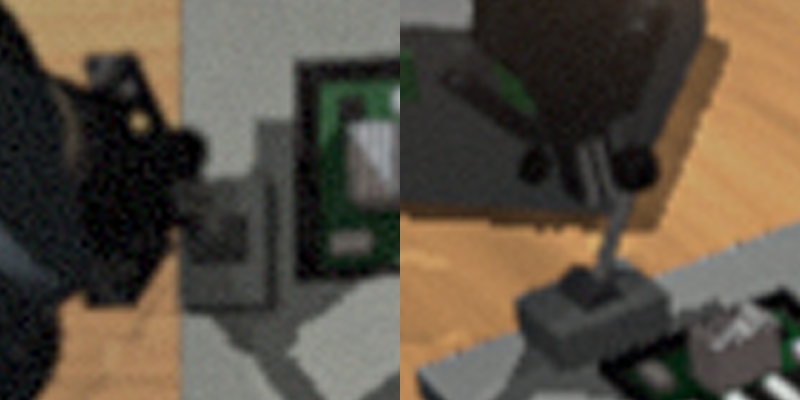

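The lever has gone past upright, with the ball at side crop (635,168). Pushing on to the stop.

Call:
send_rows:
  commands:
    - {"delta_pos": [0.4, 0.02, 0], "yaw": 0}
    - {"delta_pos": [0.4, 0.02, 0], "yaw": 0}

```text
t: 69.72
tcp_pos: [0.5228, 0.3806, 0.0973]
tool_rot: [0.691, 0.719, -0.033, 0.068]
force: [-11.9, 1.1, 7.3]
finger_gap: 0.0
```

Call:
send_rows:
  commands:
    - {"delta_pos": [0.4, 0.02, 0], "yaw": 0}
    - {"delta_pos": [0.4, 0.02, 0], "yaw": 0}

```text
t: 69.97
tcp_pos: [0.5224, 0.3807, 0.0975]
tool_rot: [0.691, 0.719, -0.04, 0.063]
force: [-8.2, 1.3, 4.4]
finger_gap: -0.001
```

At the stop (12 N). Backing off and making the final check.

Call:
send_rows:
  commands:
    - {"delta_pos": [-1.5, 0, 0], "yaw": 0}
    - {"delta_pos": [-4, 0, 0], "yaw": 0}
    - {"delta_pos": [-4, 0, 1], "yaw": 0}
    - {"delta_pos": [-2, 0, 4], "yaw": 0}
    - {"delta_pos": [0, 0, 5], "yaw": 0}
    - {"delta_pos": [0, 2, 5], "yaw": 0}
    - {"delta_pos": [0, 3, 0], "yaw": 0}
    - {"delta_pos": [0, 0, 0], "yaw": 0}
    - {"delta_pos": [0, 0, 0], "yaw": 0}

```text
t: 71.1
tcp_pos: [0.4034, 0.4314, 0.2546]
tool_rot: [0.69, 0.72, -0.034, 0.066]
force: [-0.0, -0.8, 0.5]
finger_gap: -0.0
```

```bash
python3 look.py f2 .55 .25 .06 60; python3 - <<'E'
from h import *
im=cv2.imread('pics/f2side.png')
print('ball pred lever 1.0 (pivot .51,.377):',proj('side',[[.546,.379,.108],[.563,.088,.135],[.576,.140,.135],[.583,.188,.135],[.583,.2385,.135]]).round(1).tolist())
for n in('top','side'):
    a=cv2.imread(f'pics/{n}0.png');b=cv2.imread(f'pics/f2{n}.png')
    for nm,lo,hi in(('tape',(24,120,80),(34,255,255)),('meter',(0,150,80),(8,255,255))):
        c=[cv2.moments(cv2.inRange(cv2.cvtColor(i,cv2.COLOR_BGR2HSV),lo,hi)) for i in(a,b)];print(n,nm,[(round(m['m10']/max(m['m00'],1),1),round(m['m01']/max(m['m00'],1),1),m['m00']/255) for m in c])
    m=cv2.inRange(cv2.cvtColor(b,cv2.COLOR_BGR2HSV),(45,70,30),(90,255,200))
    for c in cv2.findContours(cv2.morphologyEx(m,cv2.MORPH_CLOSE,np.ones((9,9))),0,2)[0]:
        if cv2.contourArea(c)>100: print(n,'green',[np.round(v,1) for v in cv2.minAreaRect((onz(n,c.reshape(-1,2),.024)[:,:2]*1000).astype(np.float32))])
E
```

```text
[0.4034 0.4314 0.2546] [ 0.69   0.72  -0.034  0.066] [-0.  -0.8  0.5] -0.0
top px= [180.3 188.1] scale 3.3333333333333335
side px= [224.5 156.6] scale 3.3333333333333335
ball pred lever 1.0 (pivot .51,.377): [[200.6, 123.9], [258.8, 159.9], [252.1, 149.3], [244.7, 140.7], [235.2, 132.8]]
top tape [(284.9, 155.3, 288.0), (284.9, 155.4, 291.0)]
top meter [(317.3, 120.7, 681.0), (317.4, 120.6, 687.0)]
top green [array([ 258.5, -256.7]), array([64.9, 94.6]), np.float64(72.5)]
top green [array([552.6, 299.7]), array([103.6,  71.2]), np.float64(3.1)]
top green [array([ 784.1, -110.1]), array([44.6, 50.3]), np.float64(85.1)]
side tape [(322.3, 212.0, 390.0), (322.2, 212.4, 402.0)]
side meter [(380.7, 216.9, 897.0), (380.7, 216.9, 910.0)]
side green [array([ 252., -276.]), array([67.2, 95.2]), np.float64(72.9)]
side green [array([ 788.8, -104.1]), array([46.2, 52.4]), np.float64(85.1)]
side green [array([601.7, 639.3]), array([57.7, 76.9]), np.float64(56.1)]
side green [array([520.2, 710.2]), array([58.7, 87.4]), np.float64(47.9)]
```

The picture limit is reached, so I continue with numbers. The board's centre reads about 5 mm off its earlier reading. I'm checking when it shifted and whether it still lies flat.

```bash
python3 - <<'E'
from h import *
def match(n,f,P,h,r=6):
    a=cv2.imread(f'pics/b2{n}.png');b=cv2.imread(f'pics/{f}{n}.png');u=proj(n,[P])[0].round().astype(int)
    up=lambda i,k:cv2.resize(i[u[1]-k:u[1]+k,u[0]-k:u[0]+k],None,fx=6,fy=6,interpolation=cv2.INTER_CUBIC)
    t=up(a,h);s=up(b,h+r);m=cv2.matchTemplate(s,t,cv2.TM_CCOEFF_NORMED);_,v,_,l=cv2.minMaxLoc(m);return ((np.array(l)/6-r).round(2),round(v,3))
for n in('top','side'):
    for f in('k1c','k2c','k3c','f1','l1','l2','f2'):
        print(n,f,'sink',match(n,f,[.556,.302,.045],8),'cover(ref)',match(n,f,[.66,.20,.049],9))
P=np.array([[.556,.302,.054]]);print('1px in mm: dx',[(proj(n,P+[d])-proj(n,P)).round(2).tolist() for n in('top','side') for d in([.005,0,0],[0,.005,0],[0,0,.008])])
im=cv2.imread('pics/f2side.png');x,y=200,124
c=im[y-14:y+15,x-14:x+15].max(2);k,l,st,ce=cv2.connectedComponentsWithStats(cv2.inRange(c,0,50));print('ball',[(int(st[i,4]),(ce[i]+[x-14,y-14]).round(1)) for i in range(1,k) if st[i,4]>8])
E
```

```text
top k1c sink (array([1.17, 2.  ]), 0.974) cover(ref) (array([0., 0.]), 0.973)
top k2c sink (array([1.17, 2.  ]), 0.974) cover(ref) (array([0., 0.]), 0.973)
top k3c sink (array([1.17, 2.  ]), 0.974) cover(ref) (array([0., 0.]), 0.971)
top f1 sink (array([0.83, 1.17]), 0.777) cover(ref) (array([0., 0.]), 0.969)
top l1 sink (array([1.17, 2.  ]), 0.972) cover(ref) (array([0., 0.]), 0.965)
top l2 sink (array([1.83, 1.5 ]), 0.895) cover(ref) (array([0., 0.]), 0.967)
top f2 sink (array([1.17, 2.  ]), 0.973) cover(ref) (array([0., 0.]), 0.965)
side k1c sink (array([-1.33,  0.83]), 0.901) cover(ref) (array([0., 0.]), 0.996)
side k2c sink (array([-1.33,  0.83]), 0.902) cover(ref) (array([0., 0.]), 0.995)
side k3c sink (array([-1.33,  0.83]), 0.901) cover(ref) (array([0.67, 0.17]), 0.905)
side f1 sink (array([-1.5 ,  1.17]), 0.731) cover(ref) (array([ 5.5 , -1.83]), 0.487)
side l1 sink (array([-1.33,  0.83]), 0.899) cover(ref) (array([ 5.5 , -1.83]), 0.484)
side l2 sink (array([-1.  ,  0.67]), 0.67) cover(ref) (array([ 5.5 , -1.83]), 0.484)
side f2 sink (array([-1.33,  0.83]), 0.875) cover(ref) (array([ 5.5 , -1.83]), 0.486)
1px in mm: dx [[[0.08, -1.63]], [[-1.65, -0.0]], [[-0.62, -0.59]], [[1.45, -0.52]], [[-0.84, -0.76]], [[-0.17, -2.25]]]
ball [(211, array([197.7, 120.4])), (17, array([188.8, 114. ]))]
```

```bash
python3 - <<'E'
from h import *
def match(n,f,u,h,r=5):
    a=cv2.imread(f'pics/b2{n}.png');b=cv2.imread(f'pics/{f}{n}.png');u=u.round().astype(int)
    up=lambda i,k:cv2.resize(i[u[1]-k:u[1]+k,u[0]-k:u[0]+k],None,fx=8,fy=8,interpolation=cv2.INTER_CUBIC)
    m=cv2.matchTemplate(up(b,h+r),up(a,h),cv2.TM_CCOEFF_NORMED);_,v,_,l=cv2.minMaxLoc(m);return np.array(l)/8-r,v
T=lambda x,y:(181.7+(x-200)/3.3333,187.6+(y-200)/3.3333)
for nm,p,z in(('comp far-right',(163,160),.026),('comp near-left',(124,243),.026),('sink',(140,195),.054)):
    P=onz('top',[T(*p)],z)[0]
    J=[];d=[];sc=[]
    for n in('top','side'):
        u=proj(n,[P])[0];J.append(np.array([(proj(n,[P+e])[0]-u)/.001*.001 for e in np.eye(3)*.001]).T)
        for f in ('k1c',):
            s,v=match(n,f,u,5);d.append(s);sc.append(round(v,2))
    x,res,_,_=np.linalg.lstsq(np.vstack(J),np.hstack(d),rcond=None);print(nm,P.round(3),'shift mm',x.round(1),'res',res.round(2),sc,np.hstack(d).round(2))
# present outline of board in top view vs nest rim
for f in('b2','k1c','f2'):
    im=cv2.imread(f'pics/{f}top.png');hsv=cv2.cvtColor(im,cv2.COLOR_BGR2HSV)
    m=cv2.morphologyEx(cv2.inRange(hsv,(45,70,30),(90,255,200)),cv2.MORPH_CLOSE,np.ones((9,9)))
    c=[c for c in cv2.findContours(m,0,2)[0] if cv2.contourArea(c)>100 and cv2.boundingRect(c)[0]<200][0]
    a=.056;o=np.array([.561,.217]);Q=(onz('top',c.reshape(-1,2),.024)[:,:2]-o)@np.array([[np.cos(a),-np.sin(a)],[np.sin(a),np.cos(a)]])*1000
    print(f,'board holder-frame x',Q[:,0].min().round(1),Q[:,0].max().round(1),'y',Q[:,1].min().round(1),Q[:,1].max().round(1))
    # dark rim profile along holder x at y=85 and along y at x=0, z=.028
    for ax in(0,1):
        s=np.arange(-72,73,2) if ax==0 else np.arange(85-56,85+57,2)
        H=np.array([[v,60] if ax==0 else [-38,v] for v in s])/1000.
        W=np.c_[H@np.array([[np.cos(a),np.sin(a)],[-np.sin(a),np.cos(a)]])+o,np.full(len(s),.026)]
        uv=proj('top',W).astype(np.float32).reshape(1,-1,2);g=cv2.remap(im,uv,None,1)[0]
        print(' '.join(f'{int(x)}:{int(p[1])}' for x,p in zip(s,g)) if f!='k1c' else '')
E
```

```text
comp far-right [0.597 0.289 0.026] shift mm [-6.  -4.4  1.6] res [0.] [0.99, 0.51] [ 1.25  1.75 -1.    0.88]
comp near-left [0.519 0.321 0.026] shift mm [-5.9 -5.3  0.2] res [0.] [0.99, 0.97] [ 1.62  1.88 -0.88  1.38]
sink [0.557 0.302 0.054] shift mm [ -2.7 -12.4  23.3] res [19.42] [0.9, 0.78] [ 1.    2.    3.88 -5.  ]
b2 board holder-frame x -73.3 -15.3 y 387.4 451.6
-72:75 -70:73 -68:75 -66:74 -64:71 -62:67 -60:67 -58:68 -56:69 -54:68 -52:65 -50:62 -48:63 -46:67 -44:78 -42:91 -40:105 -38:104 -36:106 -34:110 -32:107 -30:104 -28:106 -26:107 -24:107 -22:109 -20:108 -18:107 -16:106 -14:107 -12:108 -10:110 -8:109 -6:106 -4:107 -2:107 0:106 2:107 4:107 6:107 8:107 10:107 12:105 14:106 16:106 18:107 20:106 22:104 24:103 26:102 28:100 30:113 32:134 34:162 36:180 38:193 40:194 42:186 44:168 46:139 48:108 50:76 52:53 54:43 56:69 58:100 60:136 62:156 64:165 66:164 68:166 70:167 72:166
29:125 31:124 33:126 35:129 37:133 39:133 41:117 43:93 45:68 47:42 49:44 51:64 53:85 55:101 57:111 59:106 61:97 63:82 65:64 67:51 69:45 71:48 73:56 75:70 77:86 79:101 81:110 83:111 85:109 87:107 89:104 91:102 9
[... 453 characters left out ...]
6 -26:84 -24:82 -22:81 -20:81 -18:81 -16:81 -14:81 -12:81 -10:82 -8:84 -6:87 -4:82 -2:80 0:82 2:81 4:80 6:80 8:80 10:78 12:77 14:78 16:80 18:78 20:76 22:75 24:86 26:106 28:134 30:158 32:177 34:176 36:166 38:149 40:119 42:91 44:63 46:43 48:27 50:16 52:21 54:33 56:57 58:82 60:107 62:123 64:132 66:134 68:133 70:132 72:132
29:99 31:99 33:101 35:103 37:107 39:105 41:87 43:71 45:59 47:64 49:72 51:83 53:90 55:88 57:81 59:70 61:58 63:44 65:39 67:41 69:51 71:62 73:74 75:85 77:85 79:86 81:87 83:84 85:79 87:79 89:95 91:116 93:135 95:141 97:140 99:136 101:135 103:137 105:139 107:137 109:128 111:110 113:91 115:70 117:52 119:34 121:19 123:21 125:27 127:37 129:60 131:88 133:114 135:106 137:83 139:57 141:44
```

```bash
python3 - <<'E'
from h import *
new={n:np.mean([manip.snapshot(n).astype(float) for _ in range(6)],0).astype(np.uint8) for n in('top','side')}
for n in new: cv2.imwrite(f'pics/g{n}.png',new[n])
old={n:cv2.imread(f'pics/b2{n}.png') for n in('top','side')}
def cen(im,u,r):
    x,y=u.round().astype(int);g=cv2.resize(im[y-r:y+r+1,x-r:x+r+1].min(2),None,fx=8,fy=8,interpolation=cv2.INTER_CUBIC)
    t,m=cv2.threshold(g,0,255,cv2.THRESH_OTSU);k,l,st,c=cv2.connectedComponentsWithStats(m)
    if k<2:return u,0
    i=1+np.argmin([np.hypot(*(c[j]-g.shape[0]/2))-st[j,4]/200 for j in range(1,k)]);return (c[i]+.5)/8-.5+[x-r,y-r],st[i,4]/64
for lab,im,sh in(('b2',old,[0,0,0]),('now',new,[-.006,-.0045,0])):
    for nm,P in(('far-right',[.597,.289,.026]),('near-left',[.519,.321,.026])):
        P=np.array(P)+sh;a,sa=cen(im['top'],proj('top',[P])[0],4);b,sb=cen(im['side'],proj('side',[P])[0],5)
        q,e=tri(a,b);print(lab,nm,'z',(q*1000).round(1),'miss',round(e*1000,1),a.round(1),b.round(1),round(sa),round(sb))
# sink tilt: bright-top blob in side view, orientation before/after
for lab,im,sh in(('b2',old,[0,0,0]),('now',new,[-.006,-.0045,0])):
  for n in('top','side'):
    u=proj(n,[np.array([.556,.302,.054])+sh])[0];x,y=u.round().astype(int);g=cv2.resize(im[n][y-9:y+10,x-11:x+12].min(2),None,fx=8,fy=8,interpolation=cv2.INTER_CUBIC)
    m=cv2.threshold(g,0,255,cv2.THRESH_OTSU)[1];c=max(cv2.findContours(m,0,2)[0],key=cv2.contourArea);r=cv2.minAreaRect(c);print(lab,n,'sink',(np.array(r[0])/8+[x-11,y-9]).round(1),(np.array(r[1])/8).round(1),round(r[2],1))
E
```

```text
b2 far-right z [597.8 289.5  21.4] miss 1.3 [170.6 175.8] [232.2 156.1] 36 46
b2 near-left z [519.  320.7  26.6] miss 0.8 [158.9 200.6] [204.4 158.1] 28 20
now far-right z [592.6 285.1  21.4] miss 2.2 [171.9 177.6] [231.7 157.3] 36 34
now near-left z [513.  314.8  27.2] miss 0.3 [160.7 202.5] [203.5 159.5] 28 21
b2 top sink [163.8 186.7] [ 8.9 14.1] 0.0
b2 side sink [217.4 147.9] [22.9 13.9] 0.0
now top sink [165.  188.7] [14.1  9. ] 90.0
now side sink [216.4 149. ] [14.  22.9] 90.0
```

Board heights are unchanged (21.4 vs 21.4 mm, 26.6 vs 27.2 mm), so it lies flat against the nest walls and its centre is in tolerance. Last numeric check of keys and ball, then hand-in.

```bash
python3 - <<'E'
from h import *
a=cv2.imread('pics/f1side.png');b=cv2.imread('pics/gside.png');l=cv2.imread('pics/l2side.png')
def mt(a,b,u,h,r=5):
    x,y=np.round(u).astype(int);up=lambda i,k:cv2.resize(i[y-k:y+k,x-k:x+k],None,fx=6,fy=6,interpolation=2)
    _,v,_,p=cv2.minMaxLoc(cv2.matchTemplate(up(b,h+r),up(a,h),5));return (np.array(p)/6-r).round(2),round(v,2)
for u in proj('side',[[.563,.088,.115],[.576,.140,.115],[.583,.188,.115],[.583,.2385,.115]]): print('key',mt(a,b,u,8))
print('ball/rod vs at-l2',mt(l,b,(199,133),8))
s=manip.sense();print(s['t'],s['tcp_pos'].round(3),s['force'].round(1))
E
```

```text
key (array([0., 0.]), 1.0)
key (array([0., 0.]), 1.0)
key (array([0., 0.]), 1.0)
key (array([0., 0.]), 1.0)
ball/rod vs at-l2 (array([0.33, 0.  ]), 0.97)
71.8 [0.404 0.432 0.255] [-0.3 -0.4  0.1]
```

```bash
python3 -c "
from station import manip
print(manip.sign_off())"
```

```text
the job is handed in; nothing more can be done
None
```

The holder is set up and handed in at about 72 s; sign-off gave no verdict. The board, farther from the base of the two look-alikes (0.461 m against 0.366 m), lies in the nest. All four keys dropped into their keyways, one to a rail, and were let go. The lever was then pushed over to its stop.

**Keys:** each one fell into its keyway when probed and was lowered to home height. The side view shows all four upright, with handle tops within about 1.5 px of the home position. They did not move while the lever was swung.

**Lever:** it stopped under a push of about 12 N. The ball moved about 18 px in the side view, roughly the 62 mm expected for full travel. I did not measure its angle directly.

**Board:** some time between the first check and the first key standing, the board shifted 5–6 mm inside the nest, most likely the announced knock. Its centre now reads x -3.8, y 83.1 mm in the holder frame, inside the limits. Its height is within 0.6 mm of before, so it lies flat. One image-matching estimate gave about 1.5 mm of lift, but direct two-view measurement did not confirm it.

**Bystanders:** the tape and meter show no movement (under 0.5 px). I did not check the jar with numbers, but the arm never worked near it.

**Other checks:** the tool tilted up to about 0.14 rad during the moves. The commands cannot correct that directly, so I reduced it by dragging the keys along the rails. I used all 16 pictures, so the last checks were by numbers only.

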